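# Turn three drained beakers over into a clean tray

### The arm

A 6-joint arm with a two-finger parallel gripper is mounted at the origin on a cart in front of the work surface, level with it; the furniture and walls round the work are solid. World frame = base frame: x ahead of the robot, y to its left, z up, the work surface at z = 0. Lengths are in mm, angles in rad, forces in N, time in s.
With the tool pointing down it reaches from about 275 to 750 mm from the base axis. Payload 10.2 kg.
Tool frame: the origin (TCP) lies between the finger pads; the fingertips stand 11 mm ahead of it and the grasp point (between the pads) lies 8 mm behind it (ctrl.tip_extent is the distance from the TCP to the fingertips, in mm); z points along the fingers, y is the direction in which the jaws open and shut (so a half turn about z gives the same grasp; the last joint's range is limited). The gripper opens to 85 mm and grips with 20 to 120 N. Pads are 22 mm wide; open, the fingers measure 114 mm over their backs; the gripper's body (76 mm by 85 mm) begins 54 mm behind the grasp point. The pads swing forward as they close: fully open they stand 13 mm farther back than shut.
Start: joints at [0.893, 0.313, 1.498, -0, 1.331, -0.223], TCP at [230.636, 471.633, 242.294] pointing down, gripper open.
Joint ranges: [-2.94, 2.94], [-0.97, 2.17], [0.19, 2.56], [-1.23, 4.37], [0.02, 3.11], [-2.88, 2.88]. Speed limits (rad/s): [2.39, 2.39, 3.01, 3.14, 3.14, 3.14].

### API

Orientations are given as a unit quaternion [w, x, y, z].
In Python, from rig import ctrl gives the robot as it stands.
- The arm moves only by the tool apply_moves, never from a script. Its argument "commands" is a list of rows, each a list of 5 numbers: the finger opening in cm, from 0 to 8.54, then the shift along the tool's x, y, z in cm, then the turn about the tool's z in rad. In form: [[jaw, dx, dy, dz, roll], ...]. A call has 1 to 12 rows; each row shifts and turns the commanded pose from where the row before left it, along the tool's axes as they then stand; what a row does not reach is not made up. A row lasts 1/12 s, in which the tool goes at most 41.7 mm and 7.16 degrees, less where a joint would pass 70% of its speed; a pose out of reach is approached as far as the arm can. A call with a gripper value outside its range is refused whole. The fingers move at their own pace and stop on an object; "squeeze" is the grip in N (left out, the last holds). Time passes only in rows, so rows that do not move let the fingers close. It gives the time, the measured TCP pose, the force and the opening at its end, in the units of the state.
- ctrl.sense(): the state, without advancing time (a new reading comes with each control period).
- ctrl.capture(name): name is "scene" or "side" or "wrist"; returns the picture (400x640x3 uint8, red, green, blue); there is no depth.
- ctrl.camera_info(name): a dict with "fov_y" (degrees; the focal length in pixels is half the picture's height over the tangent of half this angle, whatever the lens; pixels are square), "cx", "cy" (the principal point, pixels), "camera_from_world" (4x4, takes a point from world to camera coordinates). Camera axes: x right, y down, z forward; pixel columns grow to the right and rows downward; lengths in mm; the calibration is good to about 2 mm. The wrist camera is an equidistant fisheye: a pixel r from the principal point sees the ray r / f radians off the axis. A picture is of the moment at which its call begins: read the wrist's pose just before it. camera_info takes no time and is no camera call; for the wrist camera it gives the pose at the moment of the call.
- ctrl.finish_job(): hands the job in, once; it reports no verdict.
The state is a dict: "time_s": time; "joints": joint angles; "dq": joint speeds; "tau": joint torques, N m; "eef_pos": TCP position; "ee_rot": TCP orientation; "force": force on the tool from outside, world axes, zero at the start; "wrist_torque": the same for the moment, N m; "grip_width": opening from 0.0 (shut) to 1.0 (fully open).
Only numpy, scipy, OpenCV 4.12 (cv2) and the standard library are available. Lean on these libraries where they do the work, as an engineer would, in place of code of your own. Each camera call takes 0.05 s, during which the arm holds its last target.

### The job

The washed beakers have drained mouth-down in the tray with the drain holes and are wanted mouth-up in the matching empty tray. Lay the empty tray face-down over them so that the rims meet, turn the closed pair over together, then lift the draining tray off and set it down on the worktop beside the filled one, leaving every beaker standing mouth-up in its pocket. The beakers are clean, so never touch them with the gripper, and do not disturb the other things on the worktop.

Things in the scene. Friction and masses are not known exactly. Their poses are not given: they have to be found in the camera images.
- draining_tray: Draining tray. Grey plastic, 185 x 65 x 30 mm (own x, y, z), 3 round pockets 55 wide, 27 deep at x = -60, 0, 60. 0.16 kg. Origin: centre of underside; z out of the pockets. Grip tab juts 46 mm from the +y side at x = 1.5 to 19.5, z = 14 to 50, so it rises past the rim. 22 mm drain hole in each pocket. Starts right way up, a beaker mouth-down in each pocket; face-down it rests tilted on its tab.
- working_tray: Empty tray: same but plain pocket floors; tab at z = 10 to 30. Starts face-down (origin 30 mm up). Face-down on the loaded tray the rims meet: a block 185 x 65 x 60 mm, 2 mm play round the beakers, the tabs side by side 3 mm apart. One squeeze across both tabs (39 mm), over the rim joint and 20 mm to this tray's side, holds the pair; it stands on its other long side.
- beaker_0: Plain plastic beaker, 51 mm across the mouth, 48 across the base, 52 mm high, 20 g. Origin: centre of its base; own z points from base to mouth. Starts mouth-down in a pocket of the draining tray: z points down, its base is on top, 55 mm above the tray's underside and 25 mm above the rim.
- beaker_1: Plain plastic beaker, 51 mm across the mouth, 48 across the base, 52 mm high, 20 g. Origin: centre of its base; own z points from base to mouth. Starts mouth-down in a pocket of the draining tray: z points down, its base is on top, 55 mm above the tray's underside and 25 mm above the rim.
- beaker_2: Plain plastic beaker, 51 mm across the mouth, 48 across the base, 52 mm high, 20 g. Origin: centre of its base; own z points from base to mouth. Starts mouth-down in a pocket of the draining tray: z points down, its base is on top, 55 mm above the tray's underside and 25 mm above the rim.
- reagent_c: Bystander, leave alone: white reagent bottle with a screw cap, 55 mm across, 125 mm high. Origin: centre of its underside.
- reagent_e: Bystander, leave alone: brown reagent bottle with a screw cap, 44 mm across, 90 mm high. Origin: centre of its underside.
- bench_timer: Bystander, leave alone: small white timer standing on edge, 21 x 62 x 54 mm (own x, y, z). Origin: centre of its underside.
- power_strip: Fixed: socket strip 55 x 269 x 47 mm (own x, y, z). Origin: centre of its underside.
- label_printer: Fixed: black label printer; its right side stands up to 115 mm from its origin towards the robot's right (-y); 200 mm high.
- tape_roll: Bystander, leave alone: roll of masking tape lying flat, 66 mm across, 18 mm high. Origin: centre of its underside.
- slide_box: Bystander, leave alone: small lidded box, 57 x 87 x 32 mm (own x, y, z). Origin: centre of its underside.
Not all that is in view belongs to the job. Leave any green look-alike of the beaker_2 alone.

How it is judged:
By the outcome, as a careful person would: the job done as asked, in the order asked, and still so for the second after the job is handed in, with the robot touching nothing.
It also fails if it takes over 72 s, if anything falls off the work surface, if the arm or the gripper's body presses on something with over 40 N, if the wrist force passes 120 N, or if a joint passes its speed limit or range.

## Working session

There is one attempt and no reset: what is moved stays moved. The work goes in short steps, Python scripts to look and compute and a tool call to move; the robot and the scene stay as the last step left them, time stands still between calls to the robot, and variables do not carry over. Pictures are saved under pics/ and viewed, and the job is handed in when it is done.

Besides the shell and the picture viewer there is one more tool, called after "Call:" in YAML: its name, and indented under it one key for each argument. apply_moves: Moves the arm, as the interface text tells. Its arguments: {"type":"object","properties":{"commands":{"type":"array"},"squeeze":{"type":"number"}},"required":["commands"]}

```bash
ls; mkdir -p pics
python3 - <<'E'
from rig import ctrl
import cv2
for n in ["scene","side","wrist"]:
    i=ctrl.camera_info(n); print(n,i)
    im=ctrl.capture(n); cv2.imwrite(f"pics/{n}0.png",cv2.cvtColor(im,cv2.COLOR_RGB2BGR))
print(ctrl.sense(),ctrl.tip_extent)
E
```

```text
pics
scene {'fov_y': 52.11881619130274, 'cx': 322.17779920880105, 'cy': 198.24305337399932, 'camera_from_world': array([[ 7.26218676e-01, -6.87300063e-01,  1.50019130e-02,
        -4.01074236e+02],
       [-2.61911249e-01, -2.96786627e-01, -9.18324668e-01,
         1.91874815e+02],
       [ 6.35616969e-01,  6.62975355e-01, -3.95543610e-01,
         8.97389764e+02],
       [ 0.00000000e+00,  0.00000000e+00,  0.00000000e+00,
         1.00000000e+00]])}
side {'fov_y': 42.29189033411936, 'cx': 322.9981571349336, 'cy': 208.3958858941022, 'camera_from_world': array([[-9.87951488e-01, -1.54431096e-01,  1.01437010e-02,
         5.11668648e+02],
       [-1.32106458e-01,  8.07358829e-01, -5.75082259e-01,
         1.20782544e+02],
       [ 8.06209770e-02, -5.69493421e-01, -8.18032702e-01,
         1.57645131e+03],
       [ 0.00000000e+00,  0.00000000e+00,  0.00000000e+00,
         1.00000000e+00]])}
wrist {'fov_y': 65.70646984690485, 'cx': 322.17812996259215, 'cy': 199.49466748996952, 'camera_from_world': array([[ 4.39615686e-01,  8.98185652e-01, -7.63939889e-04,
        -5.24754798e+02],
     
[... 230 characters left out ...]
   1.00000000e+00]])}
{'time_s': 0.15, 'joints': array([ 8.92597457e-01,  3.13306747e-01,  1.49823876e+00,  2.27973037e-05,
        1.33102189e+00, -2.23367004e-01]), 'dq': array([-0.00033856, -0.00174604, -0.00052439, -0.001074  ,  0.00096824,
        0.00051022]), 'tau': array([ 1.27162715e-03, -4.12365603e+01, -2.59797817e+01, -9.53395306e-05,
        3.17363476e-03, -1.91321732e-05]), 'eef_pos': array([230.51309055, 471.48690537, 241.88303704]), 'ee_rot': array([-2.22300216e-04,  2.25463362e-01,  9.74251525e-01, -4.33866035e-04]), 'force': array([-0.00524825,  0.31707736, -0.53706151]), 'wrist_torque': array([-0.05616457,  0.00597378,  0.01688285]), 'grip_width': 0.9993661916980098} 11.0
```

View pics/scene0.png

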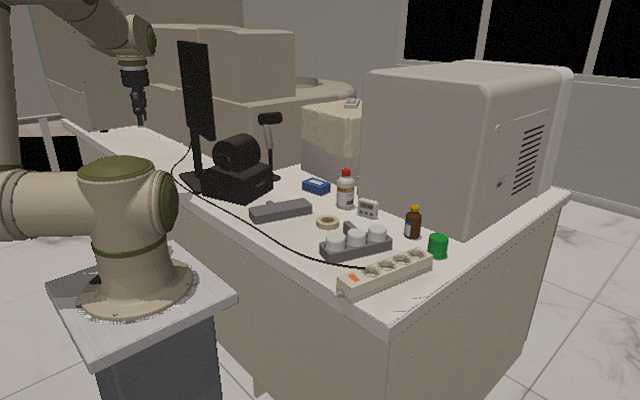

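View pics/side0.png

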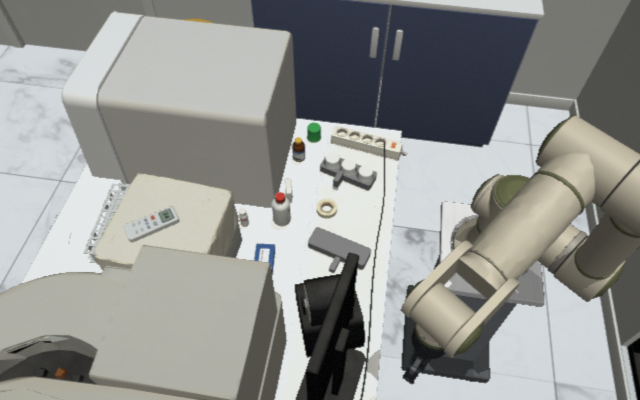

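View pics/wrist0.png

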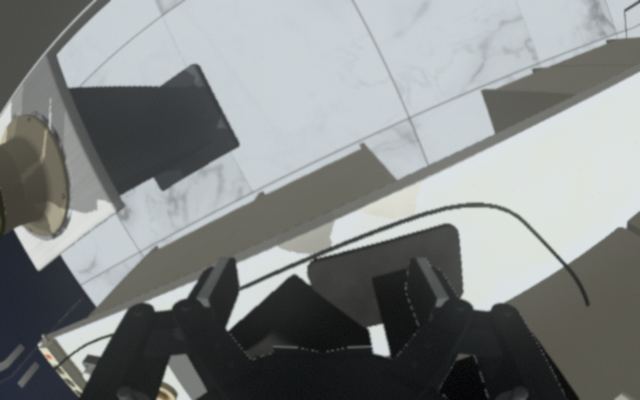

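```bash
cat > h.py <<'E'
from rig import ctrl
import numpy as np, cv2
from scipy.spatial.transform import Rotation as R
def save(n,im): cv2.imwrite(f"pics/{n}.png",cv2.cvtColor(im,cv2.COLOR_RGB2BGR))
def crop(n,im,x0,y0,x1,y1,s): save(n,cv2.resize(im[y0:y1,x0:x1],None,fx=s,fy=s,interpolation=cv2.INTER_CUBIC))
def foc(i): return 200/np.tan(np.radians(i['fov_y'])/2)
def ray(i,u,v,fish=False):
    f=foc(i); a=np.array([u-i['cx'],v-i['cy']])
    if fish:
        r=np.hypot(*a); th=r/f; d=np.array([*(a/r*np.sin(th)),np.cos(th)])
    else: d=np.array([a[0]/f,a[1]/f,1])
    T=i['camera_from_world']; Rm=T[:3,:3]; return -Rm.T@T[:3,3], Rm.T@d
def onz(i,u,v,z,fish=False):
    o,d=ray(i,u,v,fish); return o+d*(z-o[2])/d[2]
def proj(i,P,fish=False):
    T=i['camera_from_world']; p=np.atleast_2d(P)@T[:3,:3].T+T[:3,3]; f=foc(i)
    if fish:
        r=np.hypot(p[:,0],p[:,1]); th=np.arctan2(r,p[:,2]); k=f*th/np.maximum(r,1e-9)
    else: k=f/p[:,2]
    return np.c_[p[:,0]*k+i['cx'],p[:,1]*k+i['cy']]
E
python3 - <<'E'
from h import *
a=cv2.cvtColor(cv2.imread("pics/scene0.png"),cv2.COLOR_BGR2RGB);crop("sc1",a,240,160,460,300,3.6)
a=cv2.cvtColor(cv2.imread("pics/side0.png"),cv2.COLOR_BGR2RGB);crop("sd1",a,240,110,420,290,3.3)
E
```

```text
(no output)
```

View pics/sc1.png

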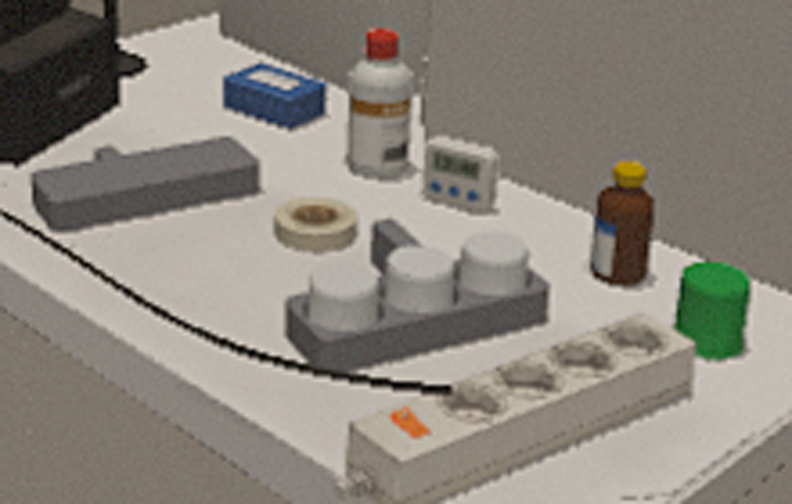

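View pics/sd1.png

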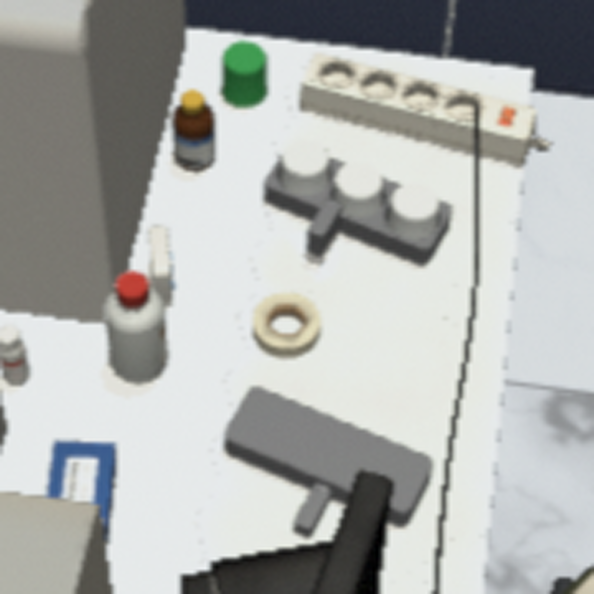

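Run:
```python
from h import *
s=ctrl.camera_info("scene");d=ctrl.camera_info("side")
S=lambda x,y,z:onz(s,240+x/3.6,160+y/3.6,z).round(0)
D=lambda x,y,z:onz(d,240+x/3.3,110+y/3.3,z).round(0)
for a in [(345,275),(421,262),(495,248)]: print('bk sc',S(*a,55))
for a in [(306,155),(360,178),(417,200)]: print('bk sd',D(*a,55))
for a in [(36,180),(230,140),(258,165),(55,205)]: print('wt sc',S(*a,30))
for a in [(257,388),(430,463),(405,505),(228,430)]: print('wt sd',D(*a,30))
print('wt tab sd',D(325,490,15),D(305,530,15))
print('dt tab sd',D(330,208,50),D(315,240,50),'sc',S(385,230,50))
print('tape',S(317,215,18),D(287,318,18))
print('slide',S(275,78,32),D(83,475,32))
print('strip sc', [S(*a,47) for a in [(352,428),(640,318),(692,350),(400,468)]])
print('strip sd', [D(*a,47) for a in [(313,55),(535,112),(527,140),(303,85)]])
print('bottle',S(380,165,0),D(137,372,0),'brown',S(620,275,0),D(193,160,0))
print('timer',S(460,200,0),D(163,300,0),'green',S(712,345,0))
```

```text
bk sc [ 409. -199.   55.]
bk sc [ 461. -221.   55.]
bk sc [ 516. -242.   55.]
bk sd [ 523. -235.   55.]
bk sd [ 466. -214.   55.]
bk sd [ 407. -196.   55.]
wt sc [368. 113.  30.]
wt sc [540.  70.  30.]
wt sc [523.  15.  30.]
wt sc [353.  65.  30.]
wt sd [529.  31.  30.]
wt sd [363.  85.  30.]
wt sd [380. 131.  30.]
wt sd [548.  80.  30.]
wt tab sd [453. 119.  15.] [465. 162.  15.]
dt tab sd [ 490. -176.   50.] [ 499. -134.   50.] sc [ 486. -164.   50.]
tape [511. -67.  18.] [515. -61.  18.]
slide [667. 151.  32.] [667. 148.  32.]
strip sc [array([ 292., -322.,   47.]), array([ 522., -361.,   47.]), array([ 513., -406.,   47.]), array([ 284., -367.,   47.])]
strip sd [array([ 536., -380.,   47.]), array([ 299., -338.,   47.]), array([ 305., -299.,   47.]), array([ 540., -336.,   47.])]
bottle [648.  -7.   0.] [648.  12.   0.] brown [ 638. -270.    0.] [ 643. -257.    0.]
timer [ 647. -101.    0.] [640. -75.  -0.] green [ 601. -373.    0.]
```

Run:
```python
from h import *
s=ctrl.camera_info("scene");d=ctrl.camera_info("side")
S=lambda u,v,z:onz(s,u,v,z).round(0)
print('monitor base',S(190,180,0),S(205,188,0),'printer',[S(*a,0) for a in [(203,193),(235,203),(272,186)]])
print('edge',S(130,155,0),S(190,210,0),S(390,330,0),S(570,190,0))
print('lamp',S(268,170,0))
w=ctrl.camera_info("wrist");T=w['camera_from_world']
st=ctrl.sense();q=st['ee_rot'];Rt=R.from_quat([q[1],q[2],q[3],q[0]]).as_matrix()
c=-T[:3,:3].T@T[:3,3];print('cam in tool',Rt.T@(c-st['eef_pos']),(Rt.T@T[:3,:3].T).round(3)); print(Rt.round(3))
a=cv2.cvtColor(cv2.imread("pics/scene0.png"),cv2.COLOR_BGR2RGB);crop("sc2",a,60,20,340,220,2.8)
```

```text
monitor base [388. 529.   0.] [390. 423.   0.] printer [array([363., 386.,   0.]), array([398., 244.,   0.]), array([576., 285.,   0.])]
edge [337. 975.   0.] [266. 290.   0.] [ 295. -460.    0.] [1349. -445.    0.]
lamp [667. 432.   0.]
cam in tool [  82.83906       0.13791054 -131.58037902] [[-0.    -0.948 -0.32 ]
 [ 1.    -0.     0.   ]
 [-0.    -0.32   0.948]]
[[-0.898  0.439 -0.001]
 [ 0.439  0.898 -0.001]
 [ 0.    -0.001 -1.   ]]
```

View pics/sc2.png

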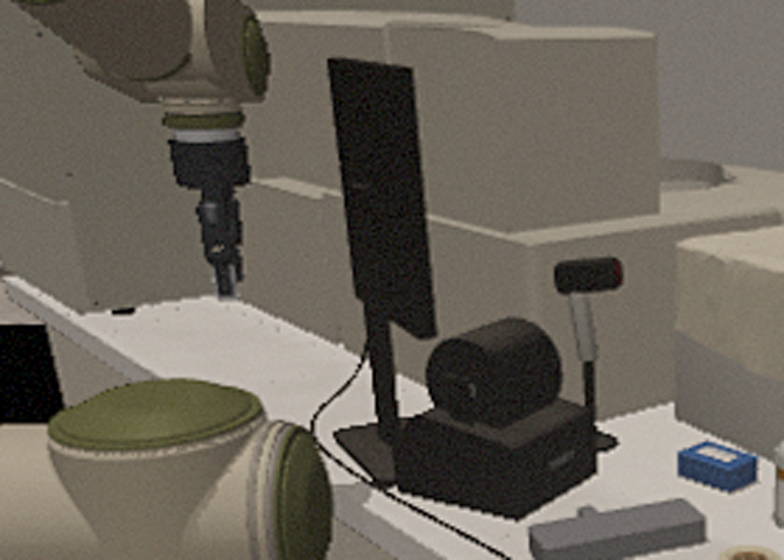

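Call:
apply_moves:
  commands:
    - [8.5, -1.1, -2.06, -0.5, 0]
    - [8.5, -1.1, -2.06, -0.5, 0]
    - [8.5, -1.1, -2.06, -0.5, 0]
    - [8.5, -1.1, -2.06, -0.5, 0]
    - [8.5, -1.1, -2.06, -0.5, 0]
    - [8.5, -1.1, -2.06, -0.5, 0]
    - [8.5, -1.1, -2.06, -0.5, 0]
    - [8.5, -1.1, -2.06, -0.5, 0]
    - [8.5, -1.1, -2.06, -0.5, 0]
    - [8.5, -1.1, -2.06, -0.5, 0]
    - [8.5, -1.1, -2.06, -0.5, 0]
    - [8.5, -1.1, -2.06, -0.5, 0]

```text
time_s: 1.15
eef_pos: [240.3, 190.6, 302.4]
ee_rot: [-0.0, 0.225, 0.974, -0.0]
force: [0.2, -0.1, 0.5]
grip_width: 0.995
```

Call:
apply_moves:
  commands:
    - [8.5, -2.04, -1.13, 0, 0]
    - [8.5, -2.04, -1.13, 0, 0]
    - [8.5, -2.04, -1.13, 0, 0]
    - [8.5, -2.04, -1.13, 0, 0]
    - [8.5, -2.04, -1.13, 0, 0]
    - [8.5, -2.04, -1.13, 0, 0]
    - [8.5, -2.04, -1.13, 0, 0]
    - [8.5, -2.04, -1.13, 0, 0]
    - [8.5, -2.04, -1.13, 0, 0]
    - [8.5, -2.04, -1.13, 0, 0]
    - [8.5, -2.04, -1.13, 0, -0.08]
    - [8.5, -2.04, -1.13, 0, -0.08]

```text
time_s: 2.15
eef_pos: [402.8, -37.8, 302.1]
ee_rot: [-0.0, 0.145, 0.989, 0.0]
force: [0.6, 0.3, 0.9]
grip_width: 0.992
```

Call:
apply_moves:
  commands:
    - [8.5, 0, 0, 0, 0]
    - [8.5, 0, 0, 0, 0]

```text
time_s: 2.32
eef_pos: [402.5, -37.0, 301.8]
ee_rot: [-0.001, 0.148, 0.989, 0.0]
force: [-0.7, 1.0, 0.4]
grip_width: 0.996
```

Run:
```python
from h import *
i=ctrl.camera_info("wrist"); st=ctrl.sense(); im=ctrl.capture("wrist"); save("w1",im); np.save("w1.npy",i['camera_from_world'])
print(st['time_s'],st['eef_pos'],st['ee_rot'],st['dq'].round(3)); print(proj(i,[[463,-217,55],[453,75,30]],True))
```

```text
2.3167 [402.47283222 -37.02179679 301.82084814] [-6.67643011e-04  1.47943131e-01  9.88995622e-01  2.07205343e-04] [ 0.025 -0.031  0.021  0.003  0.005  0.023]
[[213.63633343 243.48233754]
 [410.42668313 173.72630458]]
```

View pics/w1.png

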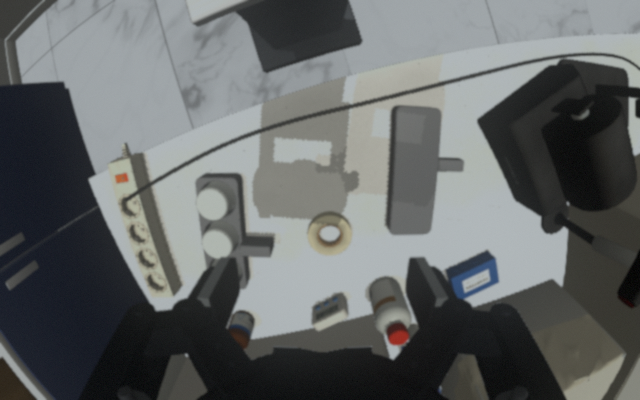

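Run:
```python
from h import *
a=cv2.cvtColor(cv2.imread("pics/w1.png"),cv2.COLOR_BGR2RGB);crop("w1a",a,375,95,475,245,4);crop("w1b",a,180,165,290,300,4.4)
```

```text
(no output)
```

View pics/w1a.png

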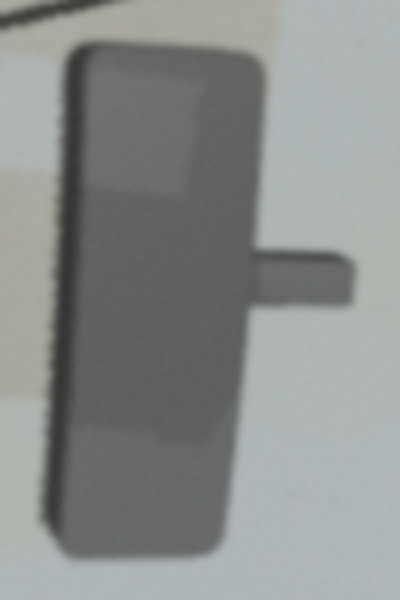

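View pics/w1b.png

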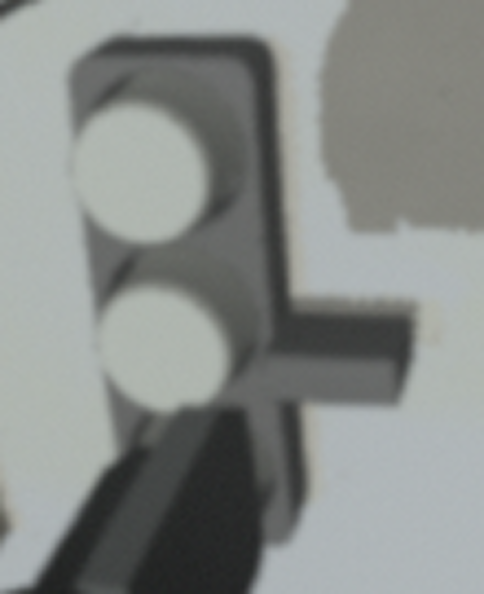

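Run:
```python
from h import *
from scipy.optimize import least_squares
i=ctrl.camera_info("wrist"); i['camera_from_world']=np.load("w1.npy")
W=lambda x,y,z:onz(i,375+x/4-.5+.125,95+y/4-.5+.125,z,True)[:2]
B=lambda x,y,z:onz(i,180+x/4.4-.4,165+y/4.4-.4,z,True)[:2]
# working tray: local e=(c,s) along long axis (+x world-ish), n=(-s,c)
L=[W(*a,30) for a in [(83,120),(78,250),(67,490)]]   # -n side
Rr=[W(*a,30) for a in [(264,100),(251,250),(229,480)]] # +n side
T=[W(*a,30) for a in [(130,44),(210,50)]]  # -e end (near robot)
Bo=[W(*a,30) for a in [(100,556),(190,556)]]
def res(p):
    c=p[:2];e=np.array([np.cos(p[2]),np.sin(p[2])]);n=np.array([-e[1],e[0]])
    return [ (q-c)@n+32.5 for q in L]+[(q-c)@n-32.5 for q in Rr]+[(q-c)@e+92.5 for q in T]+[(q-c)@e-92.5 for q in Bo]
r=least_squares(res,[453,75,-.3]);print('WT',r.x,r.fun.round(1))
# tab check
p=r.x;e=np.array([np.cos(p[2]),np.sin(p[2])]);n=np.array([-e[1],e[0]])
for a,z in [((310,262),20),((310,305),20),((352,285),20)]:
    q=W(*a,z)-p[:2];print('tab',q@e,q@n)
print('bk',B(140,172,55),B(163,348,55))
L=[B(*a,30) for a in [(73,120),(85,220),(107,390)]]
Rr=[B(*a,30) for a in [(251,100),(268,250),]]
T=[B(*a,30) for a in [(130,56),(200,57)]]
Bo=[B(*a,30) for a in [(280,543)]]
r=least_squares(res,[463,-217,-.37]);print('DT',r.x,r.fun.round(1))
p=r.x;e=np.array([np.cos(p[2]),np.sin(p[2])]);n=np.array([-e[1],e[0]])
for a,z in [((340,354),50),((340,402),50),((393,385),50)]:
    q=B(*a,z)-p[:2];print('tab',q@e,q@n)
for b in [(140,172),(163,348)]:
    q=B(*b,55)-p[:2];print('bk loc',q@e,q@n)
print('tape',onz(i,330,233,18,True))
```

```text
WT [ 4.54171058e+02  8.22771253e+01 -2.89038375e-01] [ 0.7  0.7  1.9 -0.2 -1.6 -1.5  0.6  1.2 -1.4 -0.3]
tab -17.541421646753943 58.586457468770874
tab -1.5936645574441106 60.20358842035427
tab -9.436797966223237 76.78233172592192
bk [ 406.90041346 -194.75750652] [ 464.51511342 -212.63359152]
DT [ 4.65496171e+02 -2.13595085e+02 -3.03465727e-01] [ 1.   0.8 -0.7 -1.3  0.1  0.5  1.1 -1.7]
tab 1.405453339166537 58.8880935410632
tab 19.04687455572183 57.41232437564932
tab 12.192751164830264 75.48624231629435
bk loc -61.5475378501256 0.46669177074324003
bk loc -1.2235525878503946 0.6243905444402204
tape [510.23841714 -57.55331716  18.        ]
```

Call:
apply_moves:
  commands:
    - [8.5, 0.39, 2.58, 2.0, 0]
    - [8.5, 0.39, 2.58, 2.0, 0]
    - [8.5, 0.39, 2.58, 2.0, 0]
    - [8.5, 0.39, 2.58, 2.0, 0]
    - [8.5, 0.39, 2.58, 2.0, 0]
    - [8.5, 0, 0, 3, 0]
    - [8.5, 0, 0, 3, 0]
    - [8.5, 0, 0, 3, 0]
    - [8.5, 0, 0, 2, 0]
    - [8.5, 0, 0, 1, 0]
    - [8.5, 0, 0, 0, 0]
    - [8.5, 0, 0, 0, 0]

```text
time_s: 3.37
eef_pos: [420.9, 93.0, 82.7]
ee_rot: [-0.0, 0.147, 0.989, 0.0]
force: [0.7, 0.3, 0.1]
grip_width: 0.994
```

Run:
```python
from h import *
st=ctrl.sense(); print(st['time_s'],st['eef_pos'],st['ee_rot'],st['force'],ctrl.tip_extent)
i=ctrl.camera_info("wrist"); im=ctrl.capture("wrist"); save("w2",im)
im=ctrl.capture("side"); crop("sd2",im,270,170,400,290,4.5)
```

```text
3.3667 [420.91365813  92.96746392  82.67614303] [-1.09705496e-04  1.46767499e-01  9.89171011e-01  6.34031839e-06] [0.68516406 0.30798057 0.11782837] 11.0
```

View pics/w2.png

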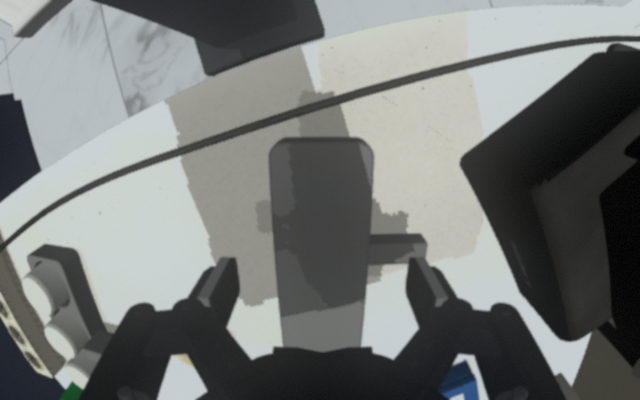

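View pics/sd2.png

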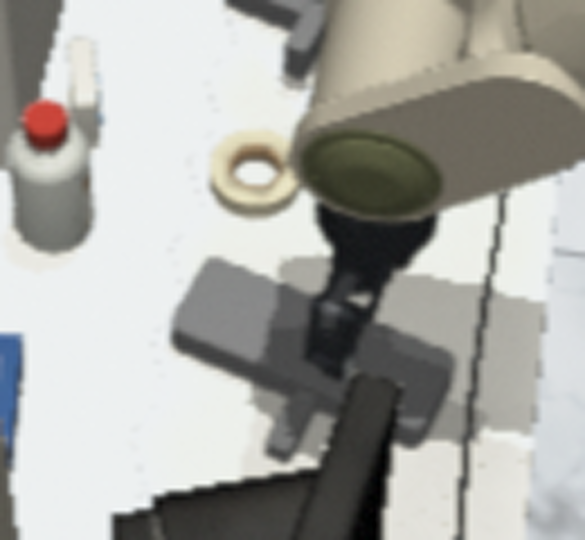

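Call:
apply_moves:
  commands:
    - [8.5, 0, 0, 3, 0]
    - [8.5, 0, 0, 2.5, 0]
    - [8.5, 0, 0, 1.2, 0]
    - [8.5, 0, 0, 0, 0]
    - [8.5, 0, 0, 0, 0]

```text
time_s: 3.88
eef_pos: [421.7, 92.5, 16.1]
ee_rot: [0.0, 0.147, 0.989, 0.0]
force: [-0.2, 0.4, -0.2]
grip_width: 0.998
```

Call:
apply_moves:
  commands:
    - [8.5, 0, 0, 0.5, 0]
    - [8.5, 0, 0, 0, 0]

```text
time_s: 4.05
eef_pos: [421.8, 92.5, 10.9]
ee_rot: [0.001, 0.147, 0.989, 0.0]
force: [-0.9, -0.0, -0.6]
grip_width: 0.995
```

Call:
apply_moves:
  commands:
    - [8.5, 0, 0, 0.4, 0]
    - [8.5, 0, 0, 0, 0]

```text
time_s: 4.22
eef_pos: [421.3, 92.4, 6.3]
ee_rot: [0.0, 0.147, 0.989, 0.0]
force: [-0.2, -0.1, 0.2]
grip_width: 0.99
```

Call:
apply_moves:
  commands:
    - [6.0, 0, 0, 0, 0]
    - [6.0, 0, 0, 0, 0]
    - [6.0, 0, 0, 0, 0]
    - [6.0, 0, 0, 0, 0]
    - [6.0, 0, 0, 0, 0]
  squeeze: 60

```text
time_s: 4.63
eef_pos: [421.5, 92.5, 6.7]
ee_rot: [0.0, 0.147, 0.989, 0.0]
force: [-0.5, -0.0, 5.4]
grip_width: 0.749
```

Call:
apply_moves:
  commands:
    - [6.0, 0, 0, -1, 0]
    - [6.0, 0, 0, -2.5, 0]
    - [6.0, 0, 0, -3.5, 0]
    - [6.0, 0, 0, -3.5, 0]
    - [6.0, 0, 0, -1.5, 0]
    - [6.0, 0, 0, 0, 0]

```text
time_s: 5.13
eef_pos: [422.8, 92.4, 129.4]
ee_rot: [0.003, 0.147, 0.989, 0.0]
force: [1.4, 0.6, -1.8]
grip_width: 0.751
```

Run:
```python
from h import *
i=ctrl.camera_info("wrist"); st=ctrl.sense(); print(st['eef_pos'],st['ee_rot'],st['force'],st['grip_width'])
im=ctrl.capture("wrist"); save("w3",im);np.save("w3.npy",i['camera_from_world'])
im=ctrl.capture("scene"); crop("sc3",im,200,120,400,280,3.8)
```

```text
[422.78802354  92.44215009 129.37518381] [3.18051245e-03 1.46759229e-01 9.89167091e-01 2.79873853e-04] [ 1.37088544  0.56940849 -1.77023411] 0.7509093079915468
```

View pics/w3.png

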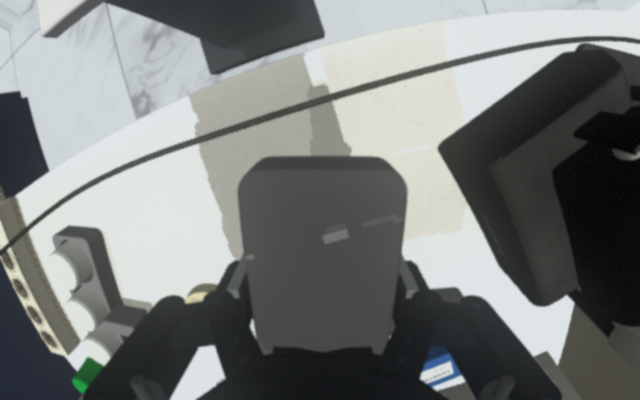

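View pics/sc3.png

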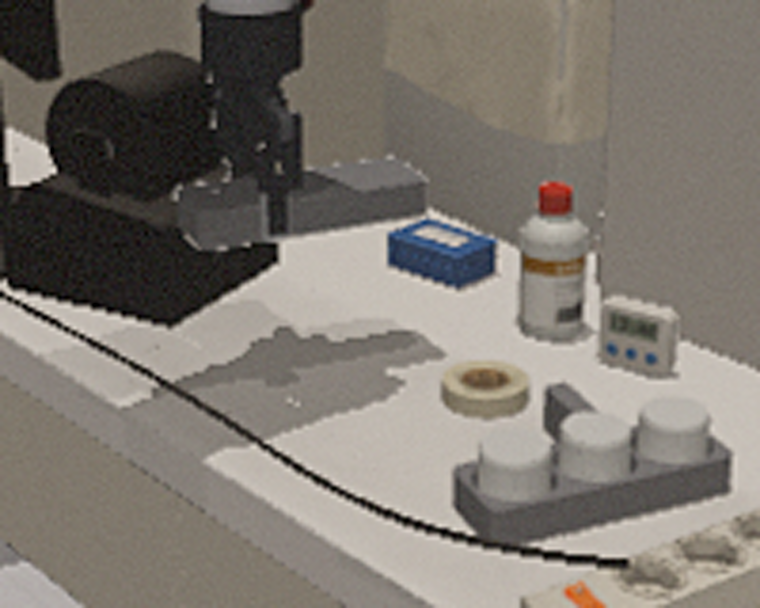

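```bash
cat > ov.py <<'E'
from h import *
def tray_pts(c,yaw,z,flip=False):
    e=np.array([np.cos(yaw),np.sin(yaw)]);n=np.array([-e[1],e[0]])
    r=11 ; return e,n
def draw(name,img,i,fish,polys,x0,y0,x1,y1,s):
    b=cv2.resize(img[y0:y1,x0:x1],None,fx=s,fy=s,interpolation=cv2.INTER_CUBIC)
    for P,col,cl in polys:
        q=(proj(i,P,fish)-[x0,y0]+.5)*s-.5
        cv2.polylines(b,[np.round(q*8).astype(int)],cl,col,1,cv2.LINE_AA,3)
    save(name,b)
def rect(c,yaw,x0,x1,y0,y1,z):
    e=np.array([np.cos(yaw),np.sin(yaw)]);n=np.array([-e[1],e[0]])
    L=[]
    for a,b in zip([(x0,y0),(x1,y0),(x1,y1),(x0,y1)],[(x1,y0),(x1,y1),(x0,y1),(x0,y0)]):
        for t in np.linspace(0,1,20,endpoint=False):
            u=a[0]+(b[0]-a[0])*t;v=a[1]+(b[1]-a[1])*t;p=np.array(c)+u*e+v*n;L.append([*p,z])
    return np.array(L)
def circ(c,yaw,x,y,r,z):
    e=np.array([np.cos(yaw),np.sin(yaw)]);n=np.array([-e[1],e[0]])
    p=np.array(c)+x*e+y*n;t=np.linspace(0,2*np.pi,60,endpoint=False)
    return np.c_[p[0]+r*np.cos(t),p[1]+r*np.sin(t),0*t+z]
E
python3 - <<'E'
from ov import *
i=ctrl.camera_info("wrist"); i['camera_from_world']=np.load("w1.npy")
a=cv2.cvtColor(cv2.imread("pics/w1.png"),cv2.COLOR_BGR2RGB)
c=(465.5,-213.6);y=-.303;r=(255,0,0);g=(0,255,0)
P=[(rect(c,y,-92.5,92.5,-32.5,32.5,30),r,True),(rect(c,y,1.5,19.5,32.5,78.5,50),r,True)]
P+=[(circ(c,y,x,0,24,55),g,True) for x in(-60,0,60)]
draw("o1",a,i,True,P,180,165,290,300,4.4)
c=(454.2,82.3);y=-.289
P=[(rect(c,y,-92.5,92.5,-32.5,32.5,30),r,True),(rect(c,y,-19.5,-1.5,32.5,78.5,20),r,True)]
draw("o2",a,i,True,P,375,95,475,245,4)
E
```

```text
(no output)
```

View pics/o1.png

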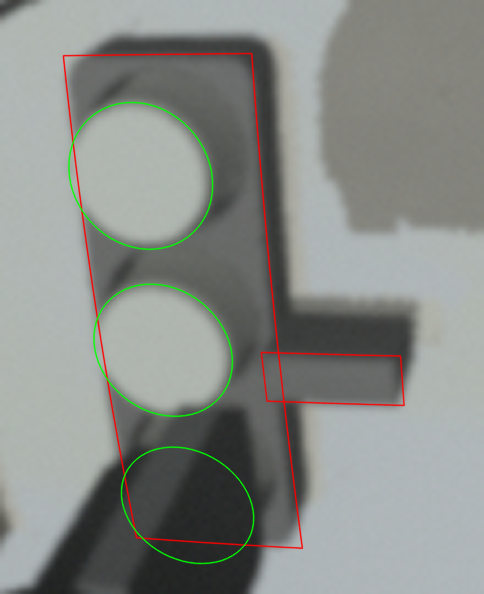

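View pics/o2.png

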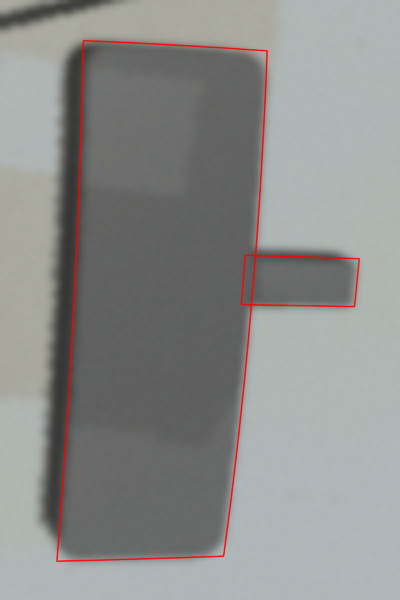

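Call:
apply_moves:
  commands:
    - [6.0, -0.5, -1.33, 0, 0.0085]
    - [6.0, -0.8, -2.3, 0, 0]
    - [6.0, -0.9, -2.6, 0, 0]
    - [6.0, -0.9, -2.6, 0, 0]
    - [6.0, -0.9, -2.6, 0, 0]
    - [6.0, -0.9, -2.6, 0, 0]
    - [6.0, -0.9, -2.6, 0, 0]
    - [6.0, -0.9, -2.6, 0, 0]
    - [6.0, -0.9, -2.6, 0, 0]
    - [6.0, -0.9, -2.6, 0, 0]
    - [6.0, -0.7, -2.3, 0, 0]
    - [6.0, -0.4, -1.3, 0, 0]

```text
time_s: 6.23
eef_pos: [428.5, -205.5, 124.5]
ee_rot: [-0.001, 0.152, 0.988, 0.001]
force: [0.0, 0.9, -1.5]
grip_width: 0.751
```

Call:
apply_moves:
  commands:
    - [6.0, 0, 0, 2, 0]
    - [6.0, 0, 0, 2, 0]
    - [6.0, 0, 0, 1.0, 0]
    - [6.0, 0, 0, 0, 0]

```text
time_s: 6.57
eef_pos: [428.0, -202.3, 73.6]
ee_rot: [-0.003, 0.151, 0.989, 0.002]
force: [-0.4, 0.2, -1.1]
grip_width: 0.749
```

Run:
```python
from h import *
st=ctrl.sense(); print(st['time_s'],st['eef_pos'],st['ee_rot'],st['force'],st['grip_width'])
q=st['ee_rot'];print('yaw',np.pi/2-2*np.arctan2(q[1],q[2])-np.pi/2)
im=ctrl.capture("scene"); save("sc4f",im);crop("sc4",im,300,180,420,280,6)
im=ctrl.capture("side"); save("sd4f",im);crop("sd4",im,300,130,400,230,6)
```

```text
6.5667 [ 427.99272186 -202.32418808   73.64029946] [-0.00259385  0.15096165  0.98853494  0.00158807] [-0.38933187  0.22233585 -1.13159958] 0.7485014876365245
yaw -0.30308342060462135
```

View pics/sc4.png

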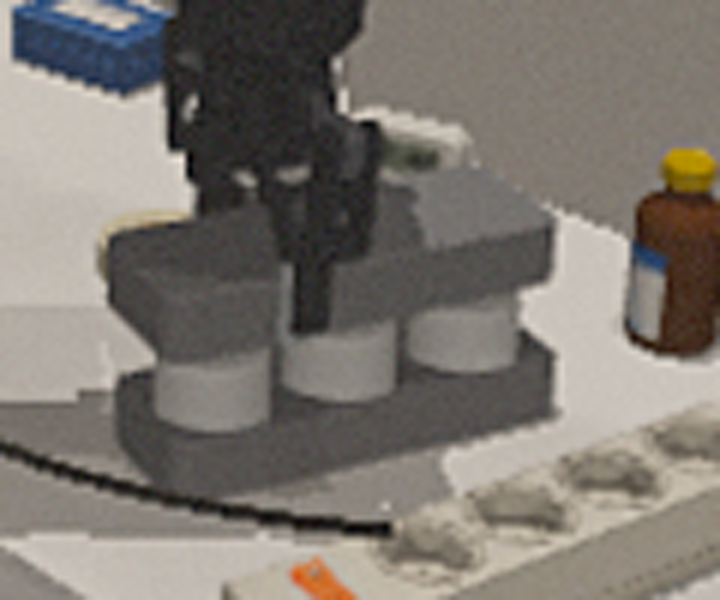

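View pics/sd4.png

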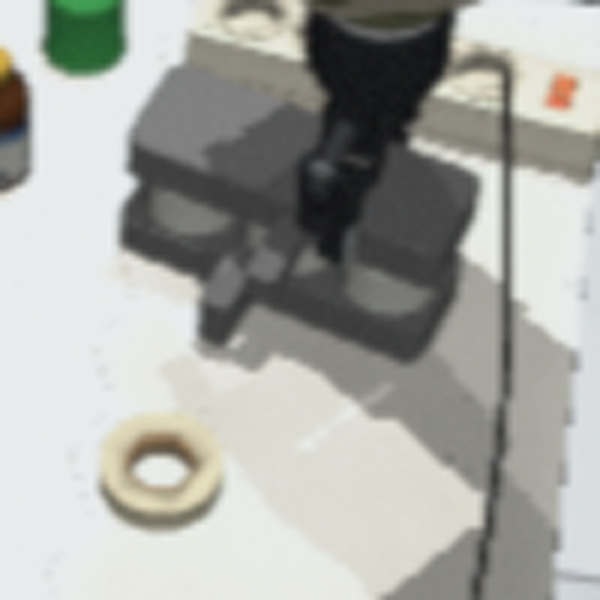

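Run:
```python
from ov import *
r=(255,0,0);g=(0,255,0)
yw=-.303;e=np.array([np.cos(yw),np.sin(yw)])
wc=np.array([428,-202.3])+34.2*e; dc=(465.5,-213.6)
P=[(rect(dc,yw,-92.5,92.5,-32.5,32.5,30),g,True),(rect(dc,yw,1.5,19.5,32.5,78.5,50),g,True),(rect(dc,yw,-92.5,92.5,-32.5,32.5,0),g,True)]
z=67
P+=[(rect(wc,yw,-92.5,92.5,-32.5,32.5,z),r,True),(rect(wc,yw,-92.5,92.5,-32.5,32.5,z+30),r,True),(rect(wc,yw,-19.5,-1.5,32.5,78.5,z+20),r,True)]
a=cv2.cvtColor(cv2.imread("pics/sc4f.png"),cv2.COLOR_BGR2RGB)
draw("o3",a,ctrl.camera_info("scene"),False,P,300,190,420,275,6.6)
a=cv2.cvtColor(cv2.imread("pics/sd4f.png"),cv2.COLOR_BGR2RGB)
draw("o4",a,ctrl.camera_info("side"),False,P,310,130,390,200,8)
```

```text
(no output)
```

View pics/o3.png

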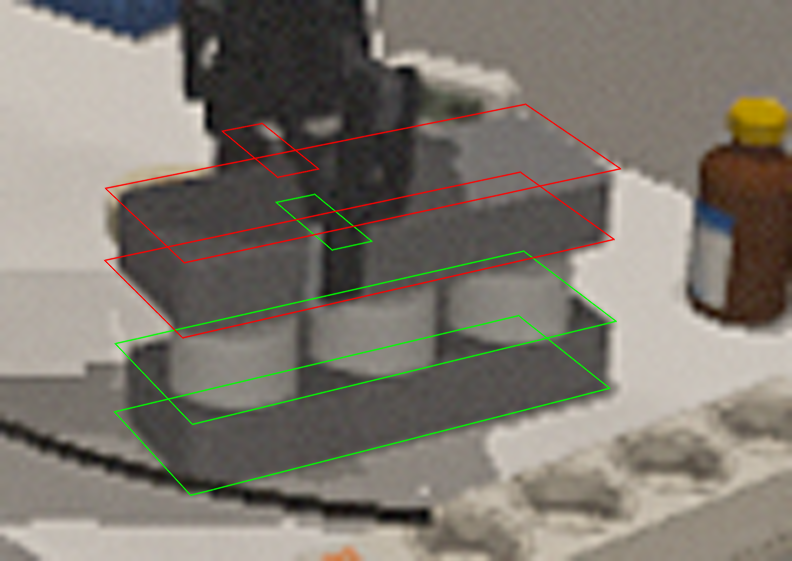

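View pics/o4.png

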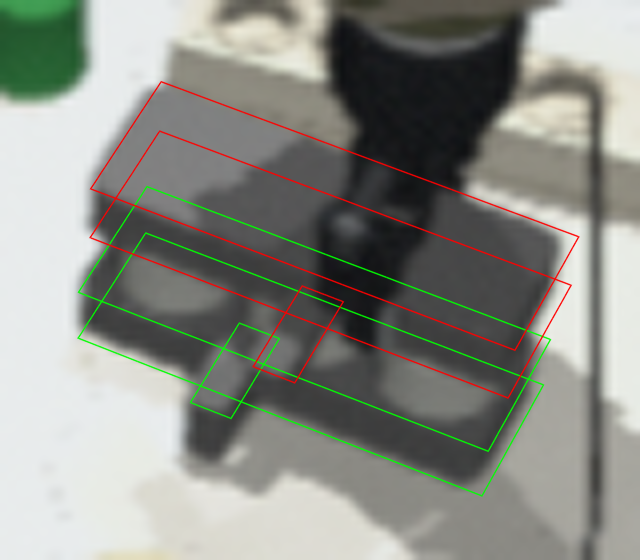

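Call:
apply_moves:
  commands:
    - [6.0, -0.46, 0.02, 0, 0]
    - [6.0, 0, 0, 0, 0]

```text
time_s: 6.83
eef_pos: [434.9, -205.3, 77.3]
ee_rot: [0.001, 0.151, 0.989, -0.001]
force: [0.5, -0.1, -0.8]
grip_width: 0.755
```

Call:
apply_moves:
  commands:
    - [6.0, 0, 0, 0.5, 0]
    - [6.0, 0, 0, 0.5, 0]
    - [6.0, 0, 0, 0.4, 0]
    - [6.0, 0, 0, 0.3, 0]
    - [6.0, 0, 0, 0, 0]

```text
time_s: 7.25
eef_pos: [433.4, -204.7, 58.6]
ee_rot: [-0.001, 0.151, 0.989, 0.0]
force: [0.1, -0.6, -2.4]
grip_width: 0.748
```

Call:
apply_moves:
  commands:
    - [6.0, 0, 0, 0, 0]
    - [6.0, 0, 0, 0, 0]

```text
time_s: 7.42
eef_pos: [433.8, -204.9, 59.4]
ee_rot: [0.0, 0.151, 0.989, -0.0]
force: [-0.9, -0.5, -2.4]
grip_width: 0.752
```

Run:
```python
from h import *
for k in range(2):
  st=ctrl.sense(); print(st['time_s'],st['eef_pos'],st['force'])
  im=ctrl.capture("side"if k else "scene")
  if k: crop("sd5",im,310,130,390,200,8)
  else: crop("sc5",im,300,190,420,275,6.6)
```

```text
7.4167 [ 433.83062042 -204.94612421   59.38461706] [-0.90628727 -0.52175222 -2.35625572]
7.4667 [ 433.83962972 -204.96436245   59.44609826] [-0.13719138  0.61719242 -1.96078447]
```

View pics/sc5.png

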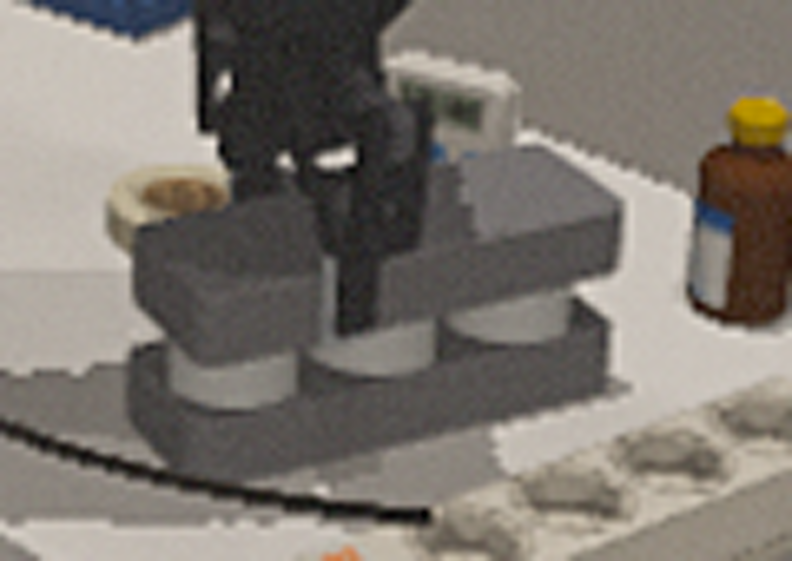

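View pics/sd5.png

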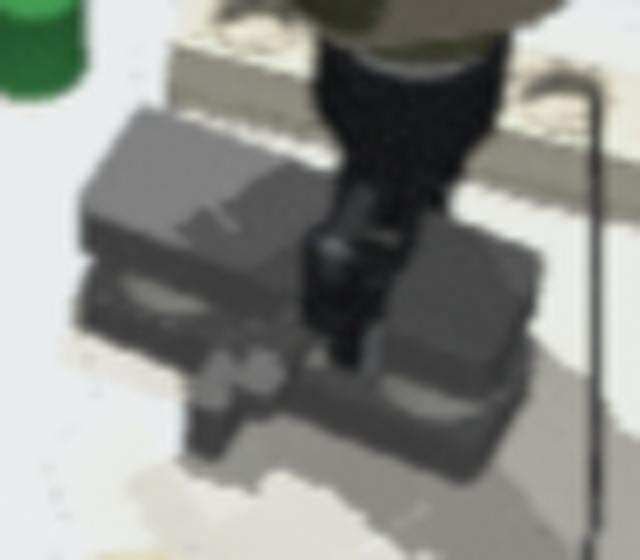

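Call:
apply_moves:
  commands:
    - [6.0, 0.13, 0.1, 0, 0]
    - [6.0, 0, 0, 0.3, 0]
    - [6.0, 0, 0, 0.3, 0]
    - [6.0, 0, 0, 0, 0]

```text
time_s: 7.85
eef_pos: [432.8, -203.6, 53.8]
ee_rot: [0.0, 0.151, 0.989, -0.0]
force: [-5.1, 0.7, 11.1]
grip_width: 0.755
```

Call:
apply_moves:
  commands:
    - [6.0, 0.12, -0.02, 0, 0]
    - [6.0, 0, 0, 0, 0]
    - [6.0, 0, 0, 0, 0]

```text
time_s: 8.1
eef_pos: [432.3, -203.8, 54.0]
ee_rot: [0.001, 0.151, 0.989, -0.001]
force: [-0.0, 0.8, 4.8]
grip_width: 0.751
```

Call:
apply_moves:
  commands:
    - [6.0, 0.1, 0, 0, 0]
    - [6.0, 0, 0, 0.2, 0]
    - [6.0, 0, 0, 0, 0]

```text
time_s: 8.35
eef_pos: [431.3, -203.6, 52.2]
ee_rot: [0.001, 0.151, 0.989, -0.001]
force: [-3.4, 0.1, 12.8]
grip_width: 0.751
```

Run:
```python
from h import *
st=ctrl.sense(); print(st['time_s'],st['eef_pos'],st['force'],st['wrist_torque'])
im=ctrl.capture("scene"); crop("sc6",im,300,190,420,275,6.6)
im=ctrl.capture("side");crop("sd6",im,310,130,390,200,8)
i=ctrl.camera_info("wrist");im=ctrl.capture("wrist");save("w6",im)
```

```text
8.35 [ 431.27824404 -203.55691764   52.21239152] [-3.42415637  0.11768701 12.78537427] [ 0.33580335 -0.24763278  0.03204243]
```

View pics/sc6.png

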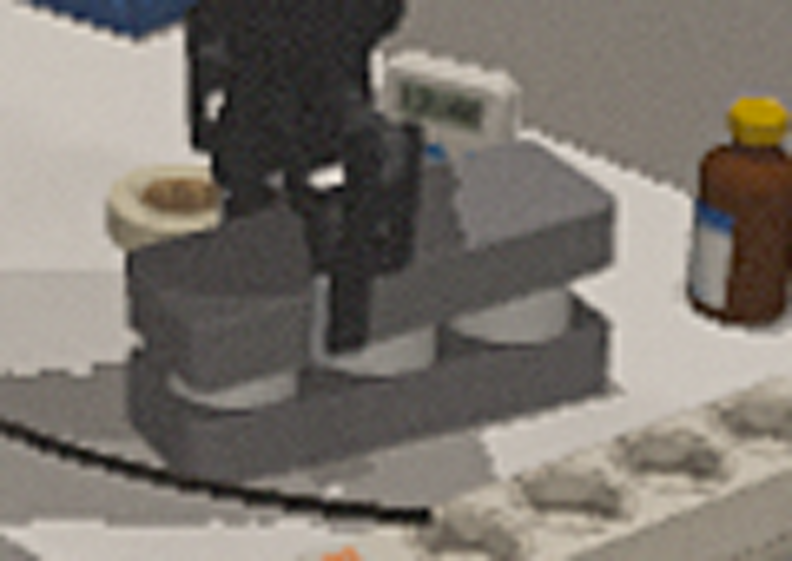

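View pics/sd6.png

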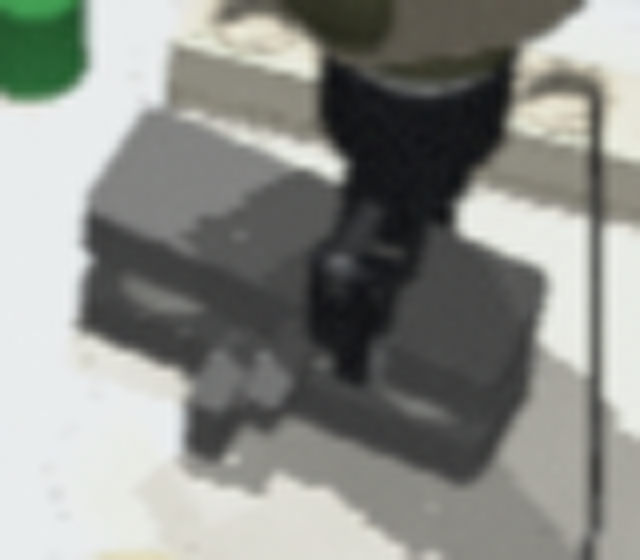

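View pics/w6.png

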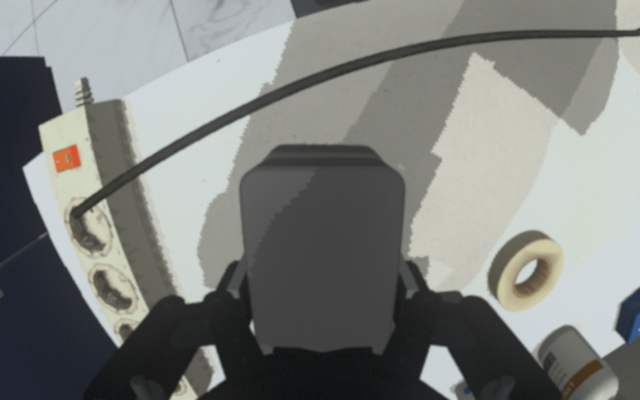

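```bash
cat >> ov.py <<'E'
def boxlines(c,yaw,z,pitch,gs,tcpz,col):
    # WT face-down box, z=rim height at grip, pitch about n axis through (s=gs, z=z+18)
    e=np.array([np.cos(yaw),np.sin(yaw),0]);n=np.array([-e[1],e[0],0]);k=np.array([0,0,1.])
    g=np.array([*c,0])+gs*e+np.array([0,0,z+18])
    def X(s,t,h):
        ds,dh=s-gs,h-18
        return g+e*(ds*np.cos(pitch)-dh*np.sin(pitch))+k*(ds*np.sin(pitch)+dh*np.cos(pitch))+n*t
    out=[]
    for h in (0,30): out.append((np.array([X(-92.5,-32.5,h),X(92.5,-32.5,h),X(92.5,32.5,h),X(-92.5,32.5,h)]),col,True))
    for s in(-92.5,92.5):
        for t in(-32.5,32.5): out.append((np.array([X(s,t,0),X(s,t,30)]),col,False))
    out.append((np.array([X(-19.5,32.5,20),X(-19.5,78.5,20),X(-1.5,78.5,20),X(-1.5,32.5,20)]),col,True))
    return out
E
python3 - <<'E'
from ov import *
r=(255,0,0);g=(0,255,0)
yw=-.303;e=np.array([np.cos(yw),np.sin(yw)])
wc=np.array([431.3,-203.6])+34.2*e; dc=(465.5,-213.6);print(wc)
i=ctrl.camera_info("scene")
P=[(rect(dc,yw,-92.5,92.5,-32.5,32.5,30),g,True),(rect(dc,yw,-92.5,92.5,-32.5,32.5,0),g,True)]+[(circ(dc,yw,x,0,24,55),g,True) for x in(-60,0,60)]
P+=boxlines(wc,yw,46,.05,-34.2,0,r)
a=cv2.imread("pics/sc6.png")[:,:,::-1]
img=np.zeros((400,640,3),np.uint8)
def dr(nm,src,i,x0,y0,s):
    b=np.ascontiguousarray(src)
    for Q,col,cl in P:
        q=(proj(i,Q,False)-[x0,y0]+.5)*s-.5
        cv2.polylines(b,[np.round(q*8).astype(int)],cl,col,1,cv2.LINE_AA,3)
    save(nm,b)
dr("o5",a,i,300,190,6.6)
dr("o6",cv2.imread("pics/sd6.png")[:,:,::-1],ctrl.camera_info("side"),310,130,8)
E
```

```text
[ 463.94204057 -213.80476296]
```

View pics/o5.png

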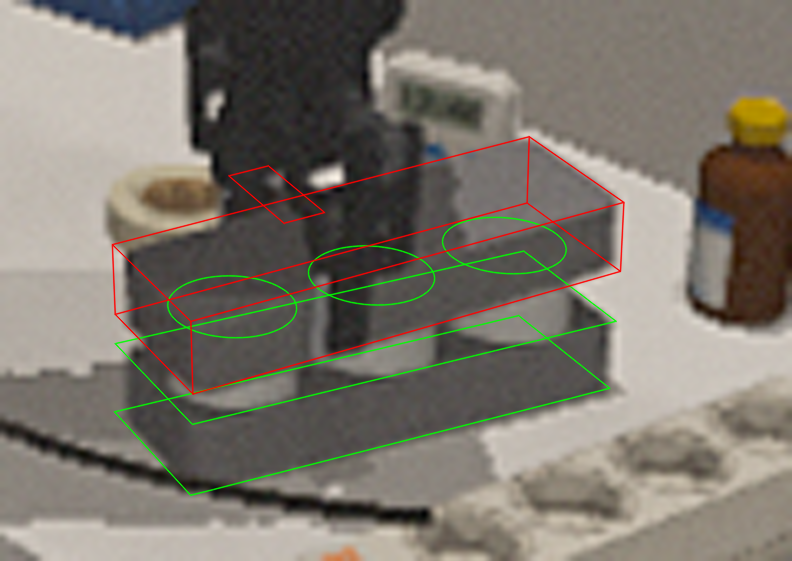

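View pics/o6.png

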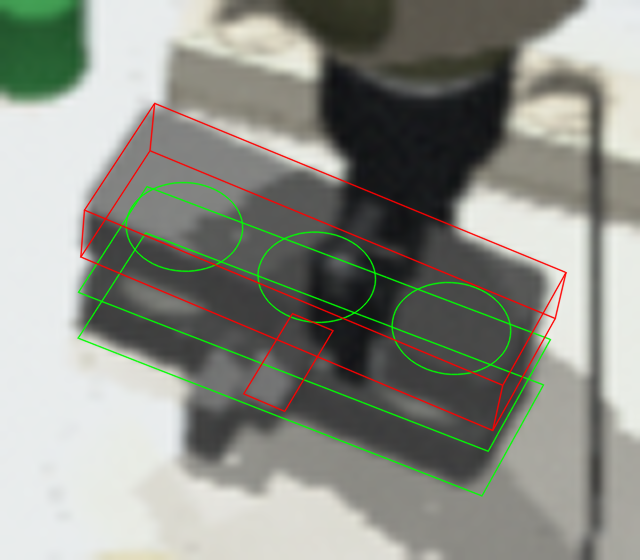

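Call:
apply_moves:
  commands:
    - [6.0, 0, 0, -0.8, 0]
    - [6.0, -0.2, -0.05, 0, 0]
    - [6.0, 0, 0, 0, 0]
    - [6.0, 0, 0, 0, 0]

```text
time_s: 8.83
eef_pos: [432.3, -204.1, 59.0]
ee_rot: [-0.0, 0.151, 0.989, 0.0]
force: [-0.7, 0.7, -1.3]
grip_width: 0.754
```

Call:
apply_moves:
  commands:
    - [6.0, 0, 0, 0.3, 0]
    - [6.0, 0, 0, 0.2, 0]
    - [6.0, 0, 0, 0, 0]
    - [6.0, 0, 0, 0, 0]

```text
time_s: 9.17
eef_pos: [432.3, -204.1, 54.0]
ee_rot: [-0.0, 0.151, 0.989, 0.0]
force: [-0.7, 0.5, -1.0]
grip_width: 0.749
```

Call:
apply_moves:
  commands:
    - [6.0, 0, 0, 0.3, 0]
    - [6.0, 0, 0, 0, 0]

```text
time_s: 9.33
eef_pos: [432.3, -204.2, 51.0]
ee_rot: [-0.0, 0.151, 0.989, -0.0]
force: [0.0, -0.5, -1.6]
grip_width: 0.752
```

Call:
apply_moves:
  commands:
    - [6.0, 0, 0, 0.3, 0]
    - [6.0, 0, 0, 0, 0]

```text
time_s: 9.5
eef_pos: [432.3, -204.1, 47.8]
ee_rot: [-0.0, 0.151, 0.989, 0.0]
force: [-0.2, -1.4, -2.1]
grip_width: 0.75
```

Call:
apply_moves:
  commands:
    - [6.0, 0, 0, 0.3, 0]
    - [6.0, 0, 0, 0.2, 0]
    - [6.0, 0, 0, 0, 0]

```text
time_s: 9.75
eef_pos: [432.2, -204.1, 42.8]
ee_rot: [-0.0, 0.151, 0.989, 0.0]
force: [-0.4, -0.7, -2.5]
grip_width: 0.751
```

Call:
apply_moves:
  commands:
    - [6.0, 0, 0, 0.2, 0]
    - [6.0, 0, 0, 0.2, 0]
    - [6.0, 0, 0, 0, 0]

```text
time_s: 10.0
eef_pos: [432.6, -204.3, 39.4]
ee_rot: [0.0, 0.151, 0.989, -0.0]
force: [-0.1, 0.2, 3.0]
grip_width: 0.751
```

Run:
```python
from h import *
st=ctrl.sense(); print(st['time_s'],st['eef_pos'],st['force'],st['wrist_torque'])
im=ctrl.capture("scene"); crop("sc7",im,300,190,420,275,6.6)
```

```text
10.0 [ 432.63231439 -204.25785057   39.43718561] [-0.06375807  0.19420627  3.00045005] [ 0.06636517  0.33552371 -0.04407253]
```

View pics/sc7.png

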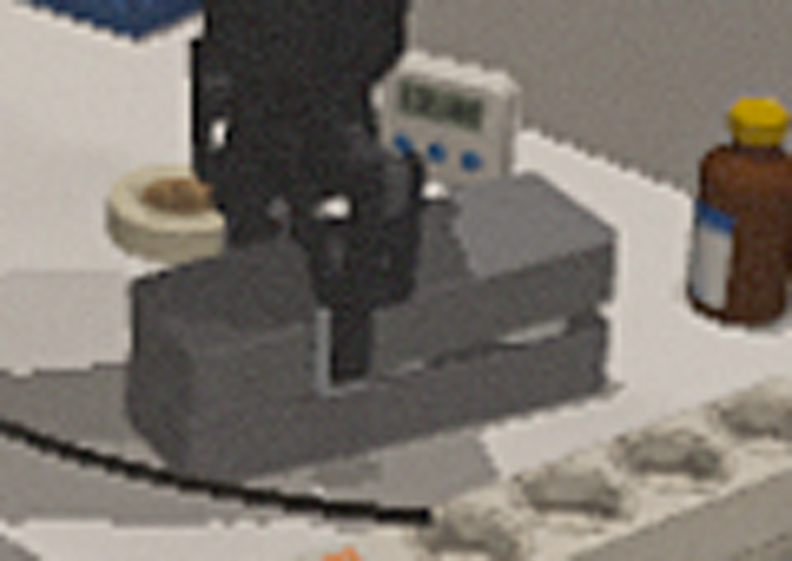

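Call:
apply_moves:
  commands:
    - [7.0, 0, 0, 0, 0]
    - [8.0, 0, 0, 0, 0]
    - [8.5, 0, 0, 0, 0]
    - [8.5, 0, 0, -1, 0]
    - [8.5, 0, 0, -3, 0]
    - [8.5, 0, 0, -4, 0]
    - [8.5, 0, 0, -4, 0]
    - [8.5, 0, 0, -3, 0]
    - [8.5, 0, 0, 0, 0]

```text
time_s: 10.8
eef_pos: [434.2, -205.5, 195.9]
ee_rot: [0.005, 0.151, 0.989, -0.003]
force: [0.0, 0.4, 0.2]
grip_width: 0.995
```

Run:
```python
from h import *
st=ctrl.sense(); print(st['time_s'],st['eef_pos'],st['joints'])
i=ctrl.camera_info("wrist");np.save("w8.npy",i['camera_from_world']);im=ctrl.capture("wrist");save("w8",im)
im=ctrl.capture("scene"); crop("sc8",im,300,190,420,275,6.6)
im=ctrl.capture("side"); save("sd8f",im);crop("sd8",im,310,130,390,200,8)
```

```text
10.8 [ 434.24540621 -205.49136611  195.86006046] [-6.86523433e-01  2.53196432e-01  1.70438714e+00  4.06668394e-05
  1.17274332e+00 -1.95430144e+00]
```

View pics/sc8.png

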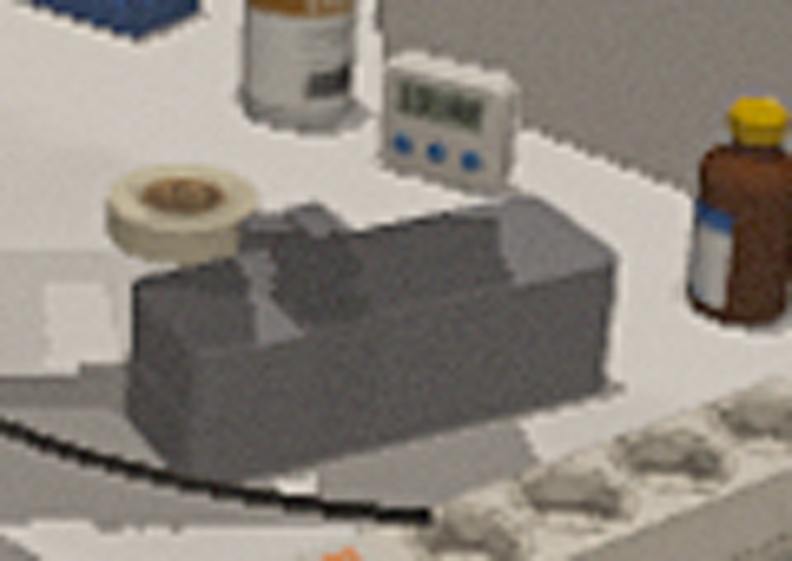

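View pics/sd8.png

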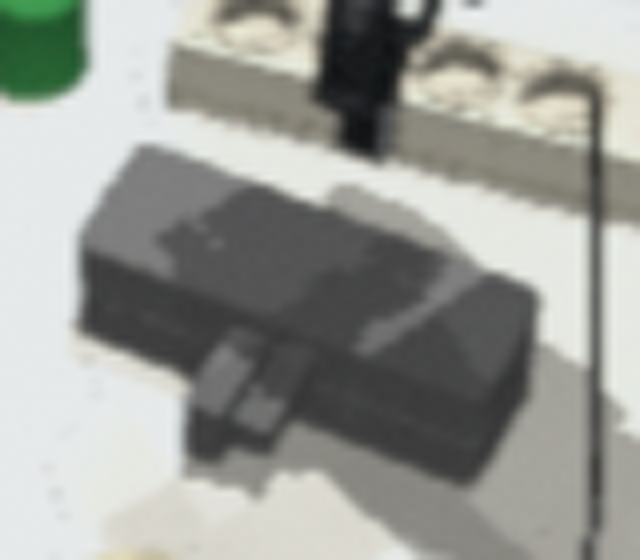

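View pics/w8.png

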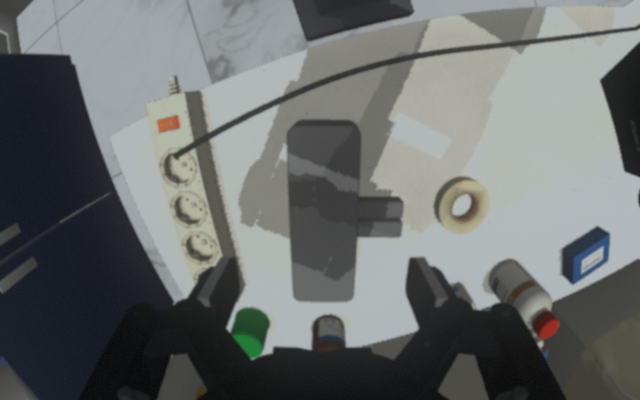

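Run:
```python
from ov import *
i=ctrl.camera_info("wrist"); i['camera_from_world']=np.load("w8.npy")
a=cv2.imread("pics/w8.png")[:,:,::-1]; c=(466,-213.8);y=-.303;r=(255,0,0);g=(0,255,0)
P=[(rect(c,y,-92.5,92.5,-32.5,32.5,60),r,True),(rect(c,y,1.5,19.5,32.5,78.5,50),r,True),(rect(c,y,-19.5,-1.5,32.5,78.5,50),r,True)]
draw("o8",np.ascontiguousarray(a),i,True,P,270,110,420,310,3)
```

```text
(no output)
```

View pics/o8.png

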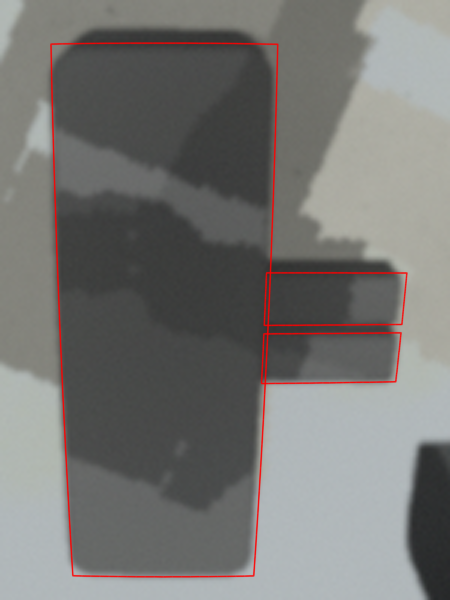

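Call:
apply_moves:
  commands:
    - [6.2, 0, 0, 0, 0.12]
    - [6.2, 0, 0, 0, 0.12]
    - [6.2, 0, 0, 0, 0.12]
    - [6.2, 0, 0, 0, 0.12]
    - [6.2, 0, 0, 0, 0.12]
    - [6.2, 0, 0, 0, 0.12]
    - [6.2, 0, 0, 0, 0.12]
    - [6.2, 0, 0, 0, 0.12]
    - [6.2, 0, 0, 0, 0.12]
    - [6.2, 0, 0, 0, 0.12]
    - [6.2, 0, 0, 0, 0.12]
    - [6.2, 0, 0, 0, 0.12]

```text
time_s: 11.95
eef_pos: [431.8, -203.7, 187.8]
ee_rot: [-0.002, 0.767, 0.641, -0.0]
force: [0.3, 0.7, 0.6]
grip_width: 0.727
```

Call:
apply_moves:
  commands:
    - [6.2, 1.0, 0.5, 0, 0.12]
    - [6.2, 2.0, 0.9, 0, 0.01]
    - [6.2, 2.0, 0.9, 0, 0]
    - [6.2, 1.6, 0.8, 1.5, 0]
    - [6.2, 0.5, 0.2, 3, 0]
    - [6.2, 0, 0, 3, 0]
    - [6.2, 0, 0, 1.5, 0]
    - [6.2, 0, 0, 0, 0]
    - [6.2, 0, 0, 0, 0]

```text
time_s: 12.7
eef_pos: [483.2, -144.8, 98.4]
ee_rot: [-0.001, 0.806, 0.592, -0.001]
force: [0.4, -0.4, 0.4]
grip_width: 0.731
```

Run:
```python
from ov import *
st=ctrl.sense(); print(st['time_s'],st['eef_pos'],st['ee_rot'],st['joints'],st['grip_width'])
q=st['ee_rot'];Rt=R.from_quat([*q[1:],q[0]]).as_matrix();print(Rt.round(3))
d=st['eef_pos'][:2]-np.array([465.7,-214.7]);y=-.303;e=np.array([np.cos(y),np.sin(y)]);n=np.array([-e[1],e[0]]);print('s,n',d@e,d@n)
i=ctrl.camera_info("wrist");im=ctrl.capture("wrist");save("w9",im)
```

```text
12.7 [ 483.19460558 -144.82840689   98.39653839] [-1.39459384e-03  8.05619513e-01  5.92431344e-01 -5.98816821e-04] [-5.23870077e-01  4.36036164e-01  1.73412161e+00  2.66836077e-05
  9.74470246e-01 -2.21237422e-01] 0.7309806494471542
[[ 0.298  0.955 -0.003]
 [ 0.955 -0.298  0.002]
 [ 0.001 -0.003 -1.   ]]
s,n -4.150977204766562 71.9087625825725
```

View pics/w9.png

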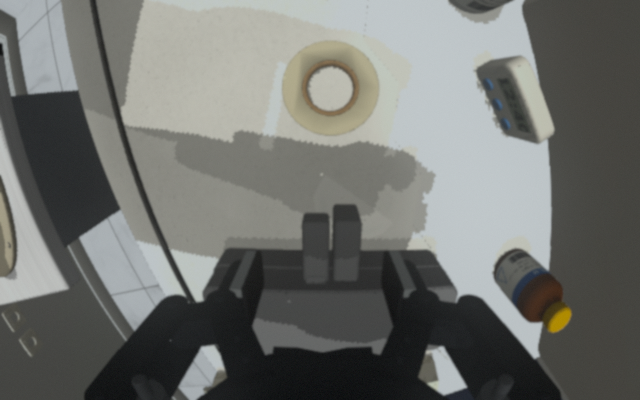

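Call:
apply_moves:
  commands:
    - [6.2, -0.2, 0.4, 1, 0]
    - [6.2, 0, 0, 2, 0]
    - [6.2, 0, 0, 1.3, 0]
    - [6.2, 0, 0, 0.3, 0]
    - [6.2, 0, 0, 0, 0]

```text
time_s: 13.17
eef_pos: [487.0, -148.4, 53.0]
ee_rot: [-0.0, 0.806, 0.592, -0.0]
force: [-0.0, -0.0, -0.1]
grip_width: 0.729
```

Call:
apply_moves:
  commands:
    - [3.0, 0, 0, 0, 0]
    - [3.0, 0, 0, 0, 0]
    - [3.0, 0, 0, 0, 0]
    - [3.0, 0, 0, 0, 0]
    - [3.0, 0, 0, 0, 0]
    - [3.0, 0, 0, 0, 0]
  squeeze: 20

```text
time_s: 13.67
eef_pos: [487.8, -148.5, 54.2]
ee_rot: [0.001, 0.806, 0.593, 0.001]
force: [1.6, 1.0, 6.5]
grip_width: 0.411
```

Run:
```python
from ov import *
st=ctrl.sense(); print(st['time_s'],st['eef_pos'],st['force'],st['grip_width']*85.4)
i=ctrl.camera_info("wrist");im=ctrl.capture("wrist");save("w10",im)
im=ctrl.capture("scene");save("sc10f",im); crop("sc10",im,300,170,420,275,5.5)
```

```text
13.6667 [ 487.83761909 -148.45858862   54.20807657] [1.58887325 1.01238944 6.54104456] 35.05953614018799
```

View pics/w10.png

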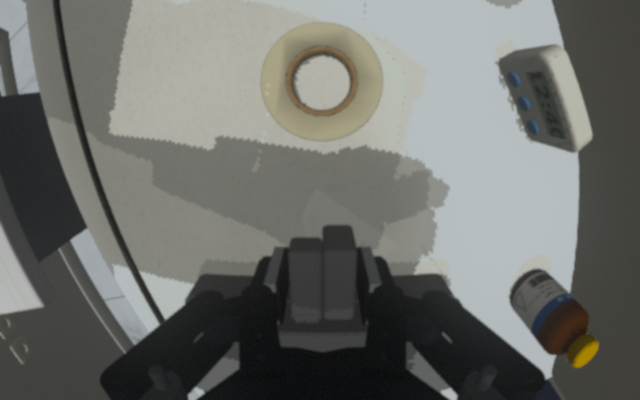

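View pics/sc10.png

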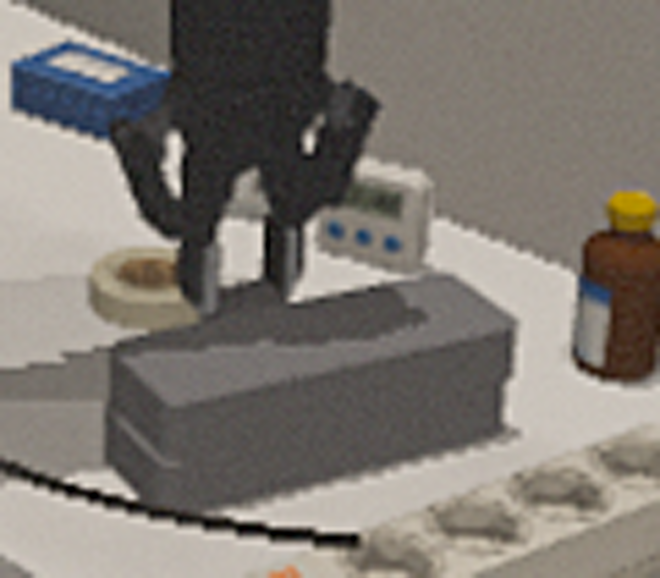

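Call:
apply_moves:
  commands:
    - [3.0, -0.25, 0, -0.5, 0]
    - [3.0, -0.3, 0, -0.5, 0]
    - [3.0, 0, 0, 0, 0]
    - [3.0, 0, 0, 0, 0]

```text
time_s: 14.1
eef_pos: [485.1, -153.6, 63.3]
ee_rot: [-0.0, 0.806, 0.592, -0.0]
force: [0.6, 0.0, -1.8]
grip_width: 0.413
```

Run:
```python
from ov import *
st=ctrl.sense(); print(st['time_s'],st['eef_pos'],st['force'],st['wrist_torque'],st['grip_width']*85.4)
i=ctrl.camera_info("wrist");im=ctrl.capture("wrist");save("w11",im)
im=ctrl.capture("scene");crop("sc11",im,300,170,420,275,5.5)
```

```text
14.1 [ 485.1264679  -153.62202898   63.33317523] [ 0.55271435  0.01560795 -1.82003823] [ 0.12036432 -0.08649071  0.00828219] 35.24073079769236
```

View pics/w11.png

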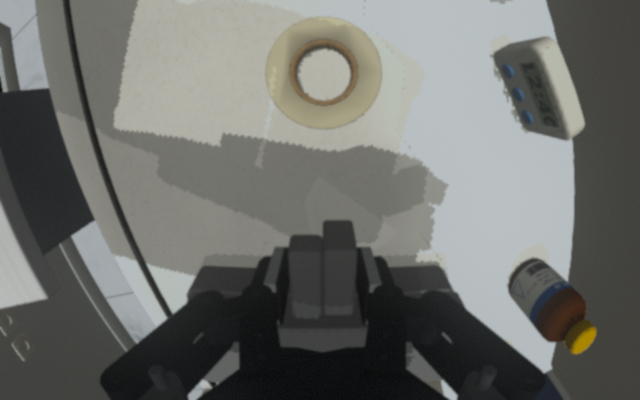

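View pics/sc11.png

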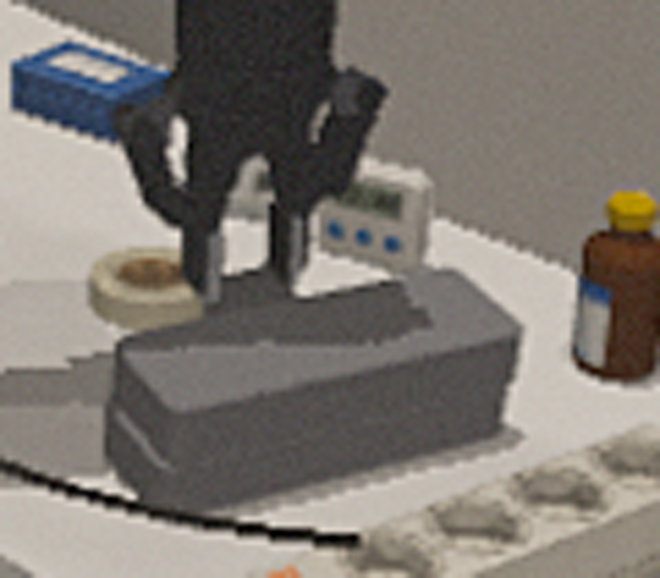

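Call:
apply_moves:
  commands:
    - [3.0, -0.5, 0, -0.75, 0]
    - [3.0, -0.55, 0, -0.77, 0]
    - [3.0, -0.65, 0, -0.72, 0]
    - [3.0, -0.7, 0, -0.68, 0]
    - [3.0, 0, 0, 0, 0]

```text
time_s: 14.62
eef_pos: [478.5, -178.2, 94.3]
ee_rot: [0.001, 0.806, 0.592, 0.0]
force: [0.2, 0.6, -0.5]
grip_width: 0.408
```

Run:
```python
from ov import *
st=ctrl.sense(); print(st['time_s'],st['eef_pos'],st['force'],st['wrist_torque'],st['grip_width']*85.4)
im=ctrl.capture("scene");a=im[170:275,300:420];b=ctrl.capture("side")[120:225,290:410]
save("c12",np.hstack([cv2.resize(x,None,fx=3.3,fy=3.3,interpolation=2) for x in(a,b)]))
```

```text
14.6167 [ 478.5134041  -178.18862276   94.25652226] [ 0.1877466   0.60809286 -0.54484195] [ 0.2310275  -0.06520852  0.00442559] 34.8046007245868
```

View pics/c12.png

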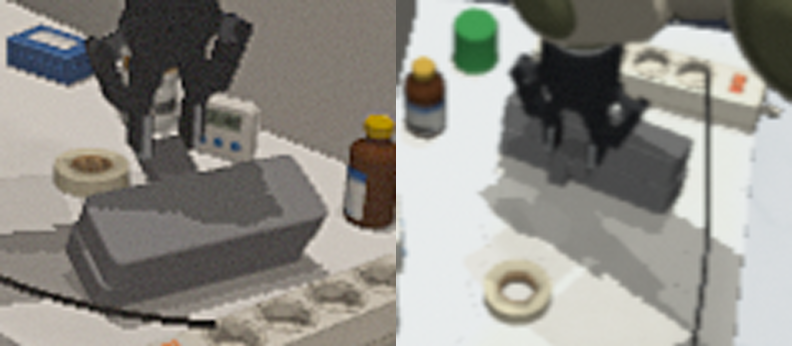

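Call:
apply_moves:
  commands:
    - [3.0, -0.78, 0, -0.6, 0]
    - [3.0, -0.82, 0, -0.53, 0]
    - [3.0, -0.86, 0, -0.47, 0]
    - [3.0, -0.9, 0, -0.38, 0]
    - [3.0, -0.93, 0, -0.3, 0]
    - [3.0, -0.95, 0, -0.23, 0]
    - [3.0, 0, 0, 0, 0]

```text
time_s: 15.3
eef_pos: [462.3, -228.3, 118.3]
ee_rot: [0.001, 0.806, 0.592, -0.0]
force: [-0.6, 2.9, 5.5]
grip_width: 0.407
```

Run:
```python
from ov import *
st=ctrl.sense(); print(st['time_s'],st['eef_pos'],st['force'],st['wrist_torque'],st['grip_width']*85.4)
im=ctrl.capture("scene");a=im[170:275,300:420];b=ctrl.capture("side")[100:205,290:410]
save("c13",np.hstack([cv2.resize(x,None,fx=3.3,fy=3.3,interpolation=2) for x in(a,b)]))
```

```text
15.3 [ 462.26785793 -228.3477449   118.34147079] [-0.57693549  2.87696238  5.4870945 ] [0.40522985 0.23780584 0.03164391] 34.79077153449199
```

View pics/c13.png

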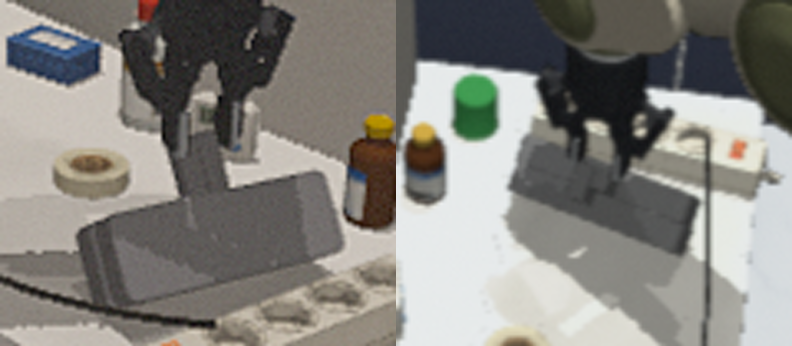

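Call:
apply_moves:
  commands:
    - [3.0, -0.95, 0, -0.25, 0]
    - [3.0, -0.97, 0, -0.1, 0]
    - [3.0, -0.97, 0, 0.0, 0]
    - [3.0, -0.97, 0, 0.12, 0]
    - [3.0, -0.97, 0, 0.2, 0]
    - [3.0, -0.9, 0, 0.26, 0]
    - [3.0, -0.7, 0, 0.26, 0]
    - [3.0, 0, 0, 0, 0]

```text
time_s: 16.07
eef_pos: [442.8, -290.4, 112.9]
ee_rot: [0.001, 0.806, 0.592, -0.001]
force: [-3.1, -1.8, 7.5]
grip_width: 0.408
```

Run:
```python
from ov import *
st=ctrl.sense(); print(st['time_s'],st['eef_pos'],st['force'],st['wrist_torque'],st['grip_width']*85.4)
im=ctrl.capture("scene");a=im[170:275,300:420];b=ctrl.capture("side")[100:205,290:410]
save("c14",np.hstack([cv2.resize(x,None,fx=3.3,fy=3.3,interpolation=2) for x in(a,b)]))
```

```text
16.0667 [ 442.84014073 -290.38099493  112.88005164] [-3.09089499 -1.79507421  7.46686362] [-0.19956707  0.47415303  0.04030171] 34.85544741501149
```

View pics/c14.png

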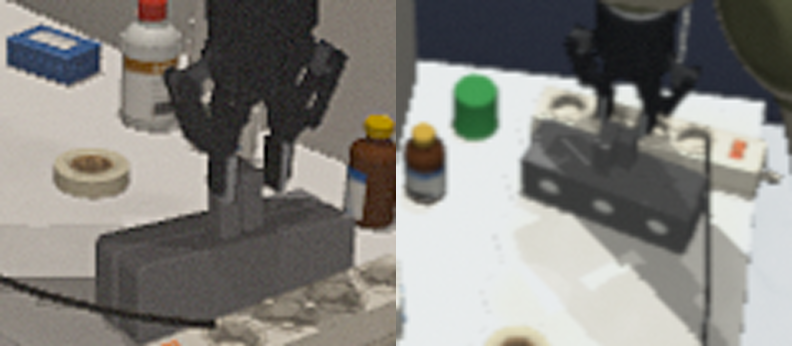

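Call:
apply_moves:
  commands:
    - [3.0, 0, 0, 0, 0]
    - [3.0, 0, 0, 0, 0]
    - [3.0, 0, 0, -1, 0]
    - [3.0, 0.3, 0, -1.5, 0]
    - [3.0, 1.2, 0.2, -1.5, 0]
    - [3.0, 1.8, 0.3, 0, 0]
    - [3.0, 2.0, 0.3, 0, 0]
    - [3.0, 2.0, 0.3, 0, 0]
    - [3.0, 2.0, 0.2, 0, 0]
    - [3.0, 1.8, 0.2, 0, 0]
    - [3.0, 1.1, 0, 0, 0]
    - [3.0, 0, 0, 0, 0]
  squeeze: 50

```text
time_s: 17.17
eef_pos: [494.3, -174.3, 152.5]
ee_rot: [-0.001, 0.805, 0.593, -0.0]
force: [0.4, -0.4, -3.4]
grip_width: 0.385
```

Run:
```python
from ov import *
st=ctrl.sense(); print(st['time_s'],st['eef_pos'],st['force'],st['wrist_torque'],st['grip_width']*85.4)
im=ctrl.capture("scene");a=im[150:275,280:420];b=ctrl.capture("side")[100:225,290:430]
save("c15",np.hstack([cv2.resize(x,None,fx=2.85,fy=2.85,interpolation=2) for x in(a,b)]))
```

```text
17.1667 [ 494.30051877 -174.33319017  152.45460114] [ 0.35554065 -0.40076826 -3.38992531] [ 0.02126119 -0.01588714  0.02038487] 32.864871198572814
```

View pics/c15.png

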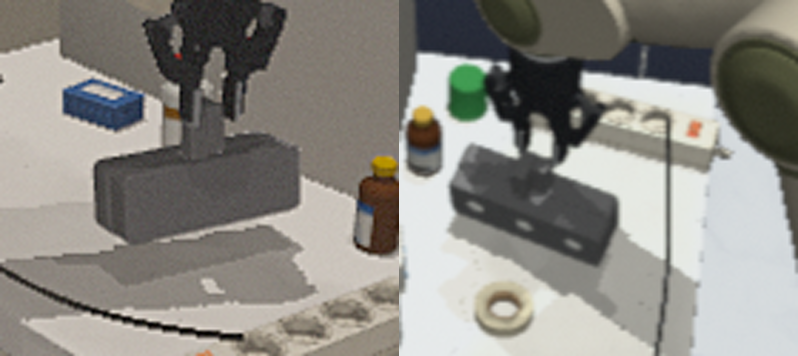

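Call:
apply_moves:
  commands:
    - [3.0, 0, 0, 1.5, 0]
    - [3.0, 0, 0, 1.3, 0]
    - [3.0, 0, 0, 0.7, 0]
    - [3.0, 0, 0, 0.2, 0]
    - [3.0, 0, 0, 0, 0]

```text
time_s: 17.68
eef_pos: [493.8, -177.3, 116.4]
ee_rot: [0.001, 0.806, 0.592, -0.0]
force: [-2.7, -1.2, 2.9]
grip_width: 0.384
```

Call:
apply_moves:
  commands:
    - [3.0, 0, 0, 0, 0]
    - [3.0, 0, 0, 0.2, 0]
    - [3.0, 0, 0, 0.15, 0]
    - [3.0, 0, 0, 0, 0]
  squeeze: 20

```text
time_s: 18.02
eef_pos: [494.0, -178.1, 115.7]
ee_rot: [0.002, 0.805, 0.593, -0.001]
force: [-16.5, -3.9, 29.5]
grip_width: 0.386
```

Run:
```python
from ov import *
st=ctrl.sense(); print(st['time_s'],st['eef_pos'],st['force'],st['wrist_torque'],st['grip_width']*85.4)
im=ctrl.capture("scene");crop("sc16",im,300,170,420,260,6.6)
save("w16",ctrl.capture("wrist"))
```

```text
18.0167 [ 494.00535836 -178.13238079  115.72378452] [-16.54897213  -3.89321485  29.51063238] [-0.41974106  2.79827731  0.17763998] 32.94144484484652
```

View pics/sc16.png

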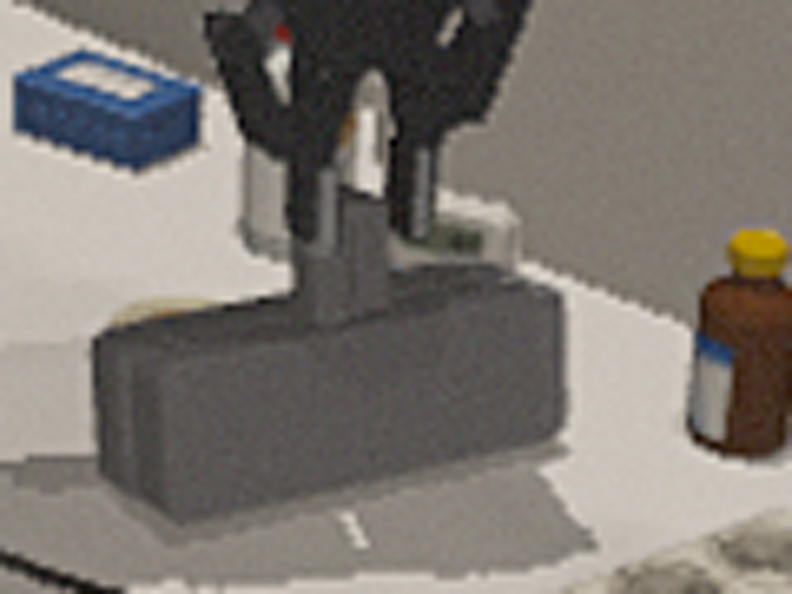

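View pics/w16.png

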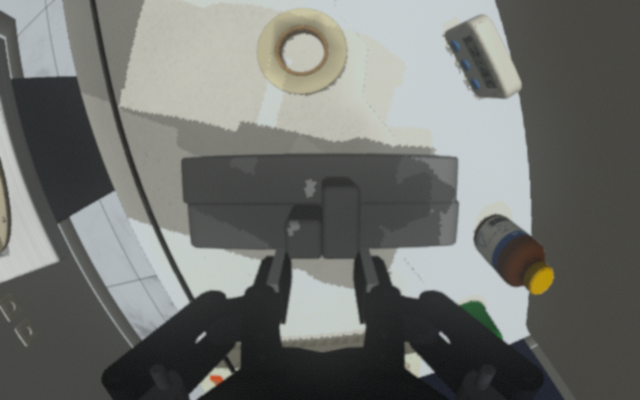

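Call:
apply_moves:
  commands:
    - [3.0, 0, 0, -0.2, 0]
    - [3.0, 0, 0, 0, 0]

```text
time_s: 18.28
eef_pos: [494.4, -177.2, 116.2]
ee_rot: [0.002, 0.806, 0.592, -0.0]
force: [-7.1, -2.0, 13.7]
grip_width: 0.384
```

Call:
apply_moves:
  commands:
    - [3.0, 0, 0, -0.1, 0]
    - [3.0, 0, 0, 0, 0]

```text
time_s: 18.45
eef_pos: [494.4, -176.8, 116.4]
ee_rot: [0.001, 0.806, 0.592, 0.0]
force: [-3.9, -2.5, 9.3]
grip_width: 0.386
```

Call:
apply_moves:
  commands:
    - [4.0, 0, 0, 0, 0]
    - [4.4, 0, 0, 0, 0]
    - [5.0, 0, 0, 0, 0]
    - [5.4, 0, 0, 0, 0]
    - [5.4, 0, 0, 0, 0]

```text
time_s: 18.87
eef_pos: [494.2, -175.8, 115.1]
ee_rot: [-0.0, 0.806, 0.592, 0.0]
force: [0.3, 0.0, -0.8]
grip_width: 0.633
```

Run:
```python
from ov import *
st=ctrl.sense(); print(st['time_s'],st['eef_pos'],st['force'],st['wrist_torque'],st['grip_width']*85.4)
i=ctrl.camera_info("wrist");np.save("w17.npy",i['camera_from_world']);save("w17",ctrl.capture("wrist"))
im=ctrl.capture("scene");crop("sc17",im,300,170,420,260,6.6)
```

```text
18.8667 [ 494.15034213 -175.78838641  115.08329733] [ 0.28176849  0.0235952  -0.75600834] [-0.01730261  0.08885586  0.04530472] 54.05195536065162
```

View pics/sc17.png

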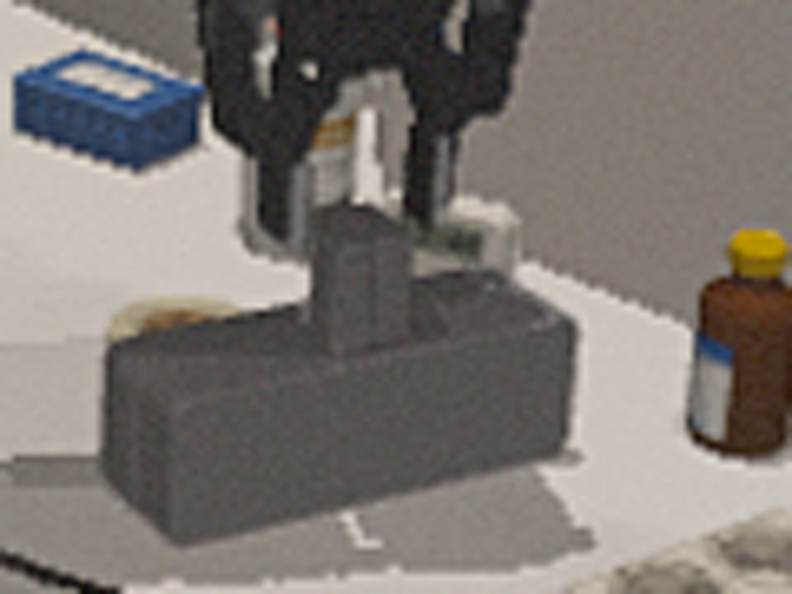

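View pics/w17.png

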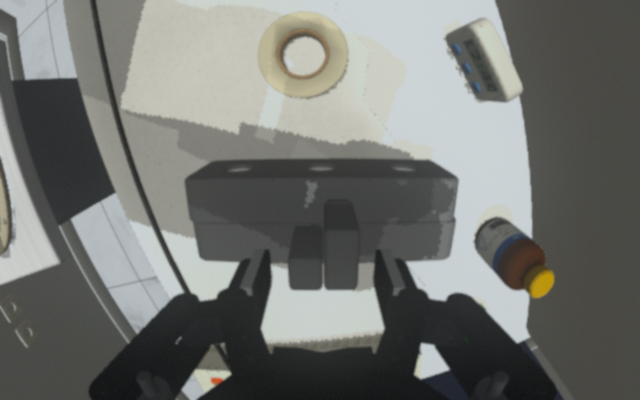

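Run:
```python
from ov import *
i=ctrl.camera_info("wrist"); i['camera_from_world']=np.load("w17.npy")
a=cv2.imread("pics/w17.png")[:,:,::-1];crop("w17c",np.ascontiguousarray(a),180,150,470,310,2.7)
y=-.303;e=np.array([np.cos(y),np.sin(y)]);n=np.array([-e[1],e[0]]);c=np.array([494.15,-175.8])
def L(u,v,z):
    q=onz(i,u,v,z,True)[:2]-c;return (round(q@e,1),round(q@n,1))
print('tab -n face corners',L(290,289,111),L(321,289,111),L(326,289,111),L(358,289,111))
print('body top far -n edge',L(200,259,65),L(453,261,65),'+n edge',L(188,178,65),L(456,180,65),'joint',L(190,220,65),L(455,220,65))
print('base+n',L(203,161,0),L(437,161,0))
```

```text
tab -n face corners (np.float64(-17.6), np.float64(-13.3)) (np.float64(-1.1), np.float64(-13.0)) (np.float64(1.5), np.float64(-13.1)) (np.float64(18.5), np.float64(-13.3))
body top far -n edge (np.float64(-87.5), np.float64(-23.4)) (np.float64(93.7), np.float64(-25.3)) +n edge (np.float64(-87.2), np.float64(36.0)) (np.float64(86.0), np.float64(34.7)) joint (np.float64(-90.0), np.float64(6.7)) (np.float64(89.4), np.float64(6.8))
base+n (np.float64(-102.1), np.float64(34.0)) (np.float64(96.8), np.float64(33.9))
```

View pics/w17c.png

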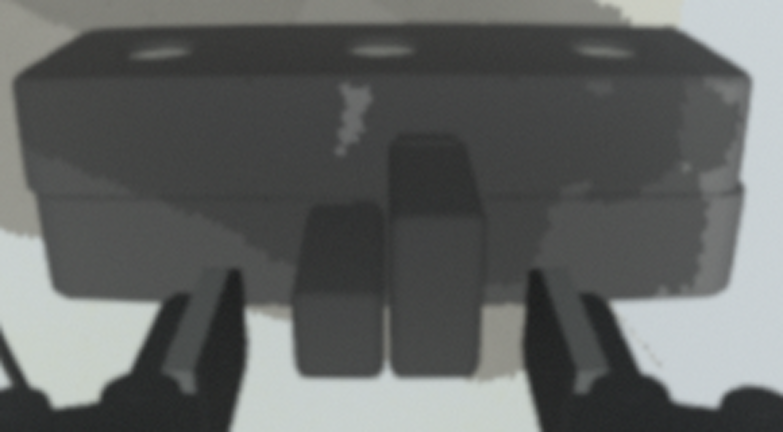

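Call:
apply_moves:
  commands:
    - [5.4, -0.4, 0, 0.6, 0]
    - [5.4, 0, 0, 0.7, 0]
    - [5.4, 0, 0, 0, 0]
    - [3.0, 0, 0, 0, 0]
    - [3.0, 0, 0, 0, 0]
    - [3.0, 0, 0, 0, 0]
    - [3.0, 0, 0, 0, 0]
    - [3.0, 0, 0, 0, 0]
  squeeze: 20

```text
time_s: 19.63
eef_pos: [492.9, -179.6, 102.2]
ee_rot: [0.0, 0.806, 0.593, 0.0]
force: [0.7, -0.1, -1.1]
grip_width: 0.417
```

Call:
apply_moves:
  commands:
    - [3.0, -0.5, 0, -0.1, 0]
    - [3.0, -0.6, 0, -0.08, 0]
    - [3.0, -0.7, 0, -0.04, 0]
    - [3.0, 0, 0, 0, 0]

```text
time_s: 19.97
eef_pos: [487.2, -198.2, 104.4]
ee_rot: [0.0, 0.806, 0.592, -0.0]
force: [-0.2, 0.2, -3.5]
grip_width: 0.419
```

Run:
```python
from ov import *
st=ctrl.sense(); print(st['time_s'],st['eef_pos'],st['force'],st['wrist_torque'],st['grip_width']*85.4)
a=cv2.resize(ctrl.capture("wrist")[120:330,160:490],None,fx=1.2,fy=1.2);b=cv2.resize(ctrl.capture("scene")[170:260,300:420],(396,297),interpolation=2)
h=np.zeros((max(a.shape[0],297),a.shape[1]+396,3),np.uint8);h[:a.shape[0],:a.shape[1]]=a;h[:297,a.shape[1]:]=b;save("c18",h)
```

```text
19.9667 [ 487.17524519 -198.2279401   104.42678066] [-0.21617942  0.18115006 -3.49586709] [-0.0455899  -0.01364733 -0.0090778 ] 35.77242609771041
```

View pics/c18.png

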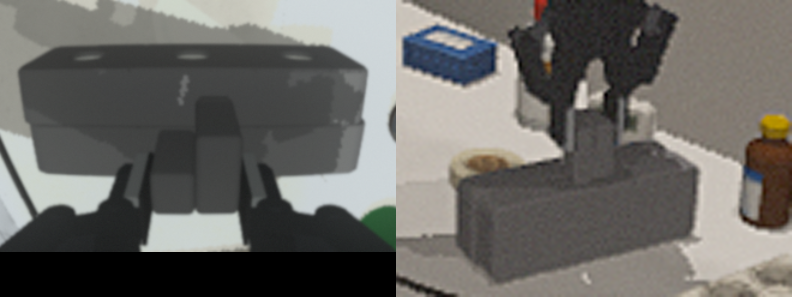

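Call:
apply_moves:
  commands:
    - [3.0, 0, 0, 0.25, 0]
    - [3.0, 0, 0, 0.1, 0]
    - [3.0, 0, 0, 0, 0]

```text
time_s: 20.32
eef_pos: [487.7, -197.0, 102.0]
ee_rot: [0.0, 0.805, 0.593, -0.0]
force: [-3.9, 0.3, 8.9]
grip_width: 0.412
```

Call:
apply_moves:
  commands:
    - [3.0, -0.3, 0, 0.0, 0]
    - [3.0, -0.4, 0, -0.05, 0]
    - [3.0, 0, 0, 0, 0]

```text
time_s: 20.57
eef_pos: [485.8, -203.3, 102.5]
ee_rot: [0.0, 0.806, 0.592, 0.001]
force: [-1.4, 5.8, 9.7]
grip_width: 0.417
```

Call:
apply_moves:
  commands:
    - [3.0, -0.5, 0, -0.05, 0]
    - [3.0, -0.5, 0, -0.02, 0]
    - [3.0, -0.5, 0, 0, 0]
    - [3.0, 0, 0, 0, 0]

```text
time_s: 20.9
eef_pos: [481.3, -218.0, 102.9]
ee_rot: [0.0, 0.806, 0.592, 0.0]
force: [-1.9, 2.9, 5.6]
grip_width: 0.412
```

```bash
cat > look.py <<'E'
from ov import *
import sys
st=ctrl.sense(); print(st['time_s'],st['eef_pos'],st['force'],st['wrist_torque'],st['grip_width']*85.4)
a=cv2.resize(ctrl.capture("wrist")[120:330,160:490],None,fx=1.2,fy=1.2);b=cv2.resize(ctrl.capture("scene")[170:260,300:420],(396,297),interpolation=2)
h=np.zeros((max(a.shape[0],297),a.shape[1]+396,3),np.uint8);h[:a.shape[0],:a.shape[1]]=a;h[:297,a.shape[1]:]=b;save(sys.argv[1],h)
E
python3 look.py c19
```

```text
20.9 [ 481.26195892 -217.99601856  102.90107579] [-1.90296951  2.92841775  5.63744938] [0.53659109 0.20205646 0.06044717] 35.18727817602524
```

View pics/c19.png

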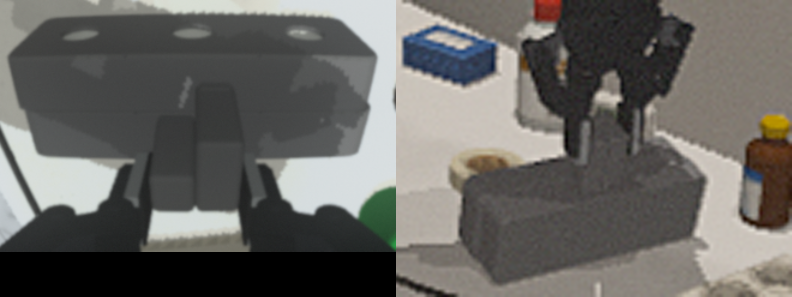

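Run:
```python
from ov import *
i=ctrl.camera_info("wrist"); i['camera_from_world']=np.load("w8.npy")
a=np.ascontiguousarray(cv2.imread("pics/w8.png")[:,:,::-1]);crop("w8s",a,130,70,270,310,2.5)
```

```text
(no output)
```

View pics/w8s.png

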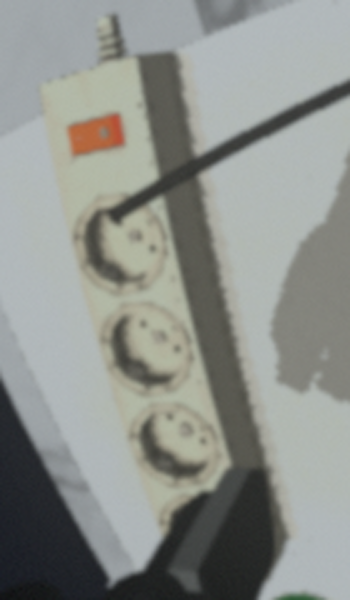

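Run:
```python
from ov import *
i=ctrl.camera_info("wrist"); i['camera_from_world']=np.load("w8.npy")
y=-.303;e=np.array([np.cos(y),np.sin(y)]);n=np.array([-e[1],e[0]]);c=np.array([465.7,-214.7])
for u,v,z in [(139,60,47),(228,460,47),(180,55,0),(225,280,0),(270,470,0)]:
    p=onz(i,130+u/2.5,70+v/2.5,z,True)[:2];q=p-c;print(p.round(),(q@e).round(),(q@n).round())
for u,v in [(200,140),(340,62),(640,28)]: print('cable',onz(i,u,v,2,True).round())
```

```text
[ 308. -302.] -125.0 -130.0
[ 474. -332.] 43.0 -109.0
[ 306. -303.] -127.0 -132.0
[ 408. -320.] -24.0 -117.0
[ 505. -338.] 74.0 -106.0
cable [ 355. -323.    2.]
cable [ 325. -153.    2.]
cable [336. 355.   2.]
```

Call:
apply_moves:
  commands:
    - [3.0, 0, 0, 0, 0]
    - [3.0, 0, 0, 0, 0]
    - [3.0, 0, 0, -0.8, 0]
    - [3.0, 0.6, 0, -0.2, 0]
    - [3.0, 1.0, 0, 0, 0]
    - [3.0, 1.0, 0, 0, 0]
    - [3.0, 0.7, 0, 0, 0]
    - [3.0, 0.2, 0, 0, 0]
    - [3.0, 0, 0, 0, 0]
  squeeze: 70

```text
time_s: 21.75
eef_pos: [491.6, -183.5, 111.9]
ee_rot: [-0.0, 0.805, 0.593, -0.0]
force: [-0.3, -1.0, -4.9]
grip_width: 0.399
```

```bash
python3 look.py c20
```

```text
21.75 [ 491.60723394 -183.47024675  111.86266853] [-0.26987067 -0.98745472 -4.88371099] [-0.09788819  0.03481068  0.0138955 ] 34.10098801157126
```

View pics/c20.png

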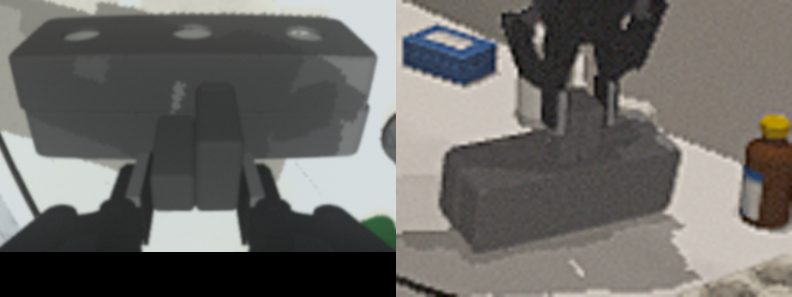

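Call:
apply_moves:
  commands:
    - [3.0, 0, 0, 0.5, 0]
    - [3.0, 0, 0, 0.3, 0]
    - [3.0, 0, 0, 0.1, 0]
    - [3.0, 0, 0, 0, 0]

```text
time_s: 22.18
eef_pos: [491.3, -184.7, 103.3]
ee_rot: [-0.0, 0.806, 0.592, -0.0]
force: [-2.8, 0.9, 2.3]
grip_width: 0.401
```

Call:
apply_moves:
  commands:
    - [3.0, 0, 0, 0, 0]
    - [3.0, 0, 0, 0, 0]
    - [3.0, -0.5, 0, 0.05, 0]
    - [3.0, -0.6, 0, 0.05, 0]
    - [3.0, -0.6, 0, 0.1, 0]
    - [3.0, 0, 0, 0, 0]
  squeeze: 20

```text
time_s: 22.68
eef_pos: [487.2, -201.3, 102.4]
ee_rot: [0.001, 0.806, 0.592, 0.001]
force: [-0.8, 4.6, 13.3]
grip_width: 0.401
```

```bash
python3 look.py c21
```

```text
22.6833 [ 487.21135117 -201.28188467  102.44936561] [-0.8179877   4.58498345 13.30514559] [ 1.23935864 -0.0649795   0.37546839] 34.202997924442805
```

View pics/c21.png

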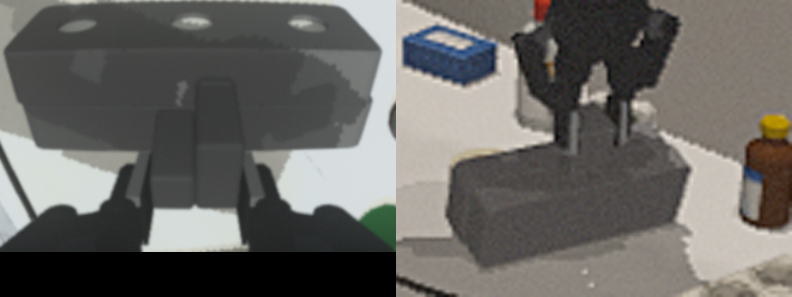

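Call:
apply_moves:
  commands:
    - [3.0, -0.85, 0, 0.15, 0]
    - [3.0, -0.9, 0, 0.28, 0]
    - [3.0, -0.85, 0, 0.36, 0]
    - [3.0, -0.8, 0, 0.4, 0]
    - [3.0, 0, 0, 0, 0]

```text
time_s: 23.2
eef_pos: [476.9, -235.8, 91.1]
ee_rot: [0.003, 0.806, 0.592, 0.0]
force: [-5.1, -2.8, 18.6]
grip_width: 0.402
```

```bash
python3 look.py c22
```

```text
23.2 [ 476.90961059 -235.78477291   91.14064145] [-5.10778729 -2.7990014  18.58933992] [0.02532241 0.65577309 0.22327387] 34.34773266599201
```

View pics/c22.png

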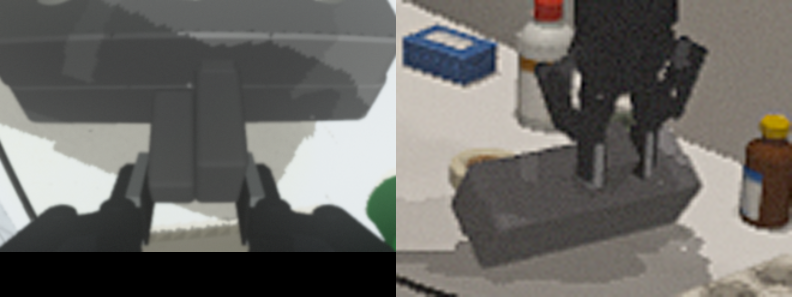

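Call:
apply_moves:
  commands:
    - [3.0, -0.77, 0, 0.42, 0]
    - [3.0, -0.73, 0, 0.5, 0]
    - [3.0, -0.68, 0, 0.58, 0]
    - [3.0, -0.62, 0, 0.65, 0]
    - [3.0, 0, 0, 0, 0]

```text
time_s: 23.72
eef_pos: [469.0, -263.6, 69.5]
ee_rot: [0.004, 0.806, 0.592, 0.0]
force: [-3.4, -8.1, 16.4]
grip_width: 0.403
```

```bash
python3 look.py c23
```

```text
23.7167 [ 469.04401649 -263.61974239   69.52678899] [-3.35481185 -8.09213101 16.40681537] [-0.65215552  0.28251367  0.07485788] 34.39446479460843
```

View pics/c23.png

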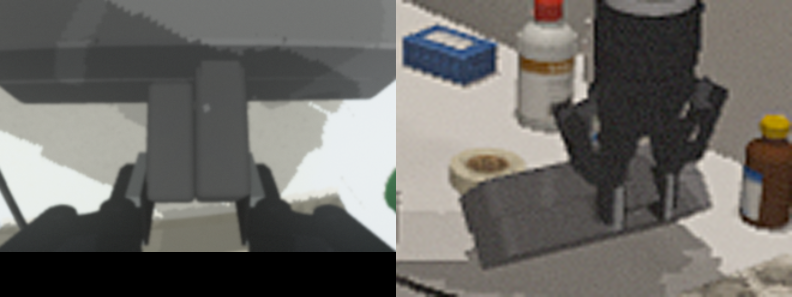

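Call:
apply_moves:
  commands:
    - [3.0, -0.55, 0, 0.7, 0]
    - [3.0, -0.5, 0, 0.74, 0]
    - [3.0, -0.43, 0, 0.78, 0]
    - [3.0, -0.36, 0, 0.8, 0]
    - [3.0, 0, 0, 0, 0]

```text
time_s: 24.23
eef_pos: [463.0, -279.6, 37.7]
ee_rot: [0.002, 0.806, 0.592, 0.0]
force: [0.6, -5.4, 7.8]
grip_width: 0.403
```

```bash
python3 look.py c24
```

```text
24.2333 [ 463.03082843 -279.60275879   37.69324448] [ 0.57623134 -5.37744887  7.7950196 ] [-0.20732087  0.07387423 -0.12294294] 34.385924605669246
```

View pics/c24.png

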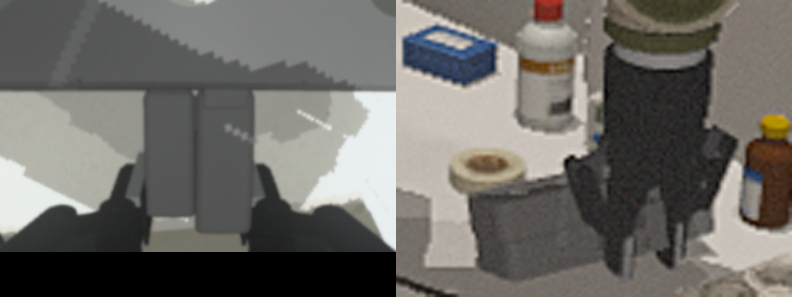

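Call:
apply_moves:
  commands:
    - [3.0, -0.25, 0, 0.6, 0]
    - [3.0, -0.15, 0, 0.5, 0]
    - [3.0, -0.08, 0, 0.4, 0]
    - [3.0, 0, 0, 0, 0]

```text
time_s: 24.67
eef_pos: [461.8, -283.6, 23.0]
ee_rot: [0.002, 0.806, 0.592, 0.001]
force: [-1.0, -4.9, 6.7]
grip_width: 0.401
```

```bash
python3 look.py c25
```

```text
24.6667 [ 461.79288996 -283.62009326   23.00258807] [-0.95450199 -4.89190503  6.65407698] [ 0.15048323 -0.10020551 -0.22203517] 34.26933091843016
```

View pics/c25.png

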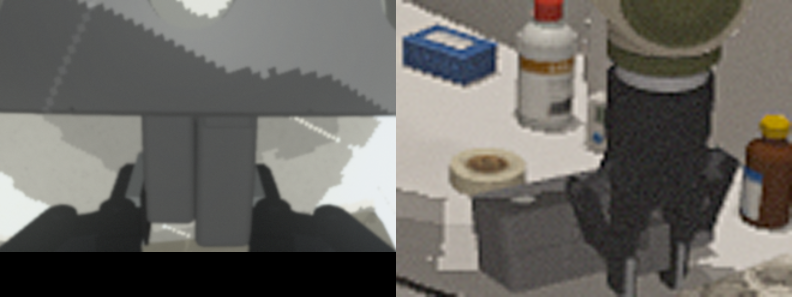

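Call:
apply_moves:
  commands:
    - [3.0, -0.05, 0, 0.2, 0]
    - [3.0, 0, 0, 0.1, 0]
    - [3.0, 0, 0, 0, 0]

```text
time_s: 25.02
eef_pos: [461.7, -284.2, 20.7]
ee_rot: [0.002, 0.806, 0.592, 0.0]
force: [-1.3, -4.9, 10.3]
grip_width: 0.405
```

Call:
apply_moves:
  commands:
    - [4.0, 0, 0, 0, 0]
    - [4.6, 0, 0, 0, 0]
    - [5.4, 0, 0, 0, 0]
    - [6.0, 0, 0, 0, 0]
    - [6.0, 0, 0, -1, 0]
    - [6.0, 0, 0, -3, 0]
    - [6.0, 0, 0, -4, 0]
    - [6.0, 0, 0, -4, 0]
    - [6.0, 0, 0, -4, 0]
    - [6.0, 0, 0, 0, 0]

```text
time_s: 25.85
eef_pos: [463.0, -284.2, 187.9]
ee_rot: [0.007, 0.805, 0.593, 0.001]
force: [-0.0, -0.2, 0.6]
grip_width: 0.702
```

Run:
```python
from ov import *
st=ctrl.sense(); print(st['time_s'],st['eef_pos'],st['force'],st['joints'])
i=ctrl.camera_info("wrist");np.save("w26.npy",i['camera_from_world']);save("w26",ctrl.capture("wrist"))
im=ctrl.capture("scene");crop("sc26",im,300,170,420,260,6.6)
im=ctrl.capture("side");crop("sd26",im,290,110,410,210,5.5)
```

```text
25.85 [ 463.03157039 -284.21061147  187.92603916] [-0.04083019 -0.18048739  0.57070277] [-7.66253211e-01  3.93049890e-01  1.53217081e+00  3.13597989e-05
  1.20268813e+00 -4.64232509e-01]
```

View pics/w26.png

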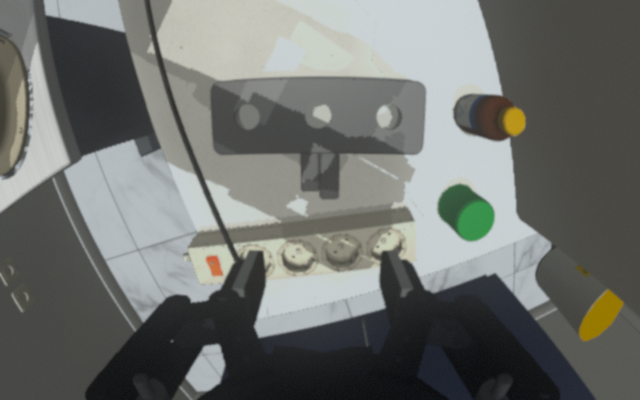

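View pics/sc26.png

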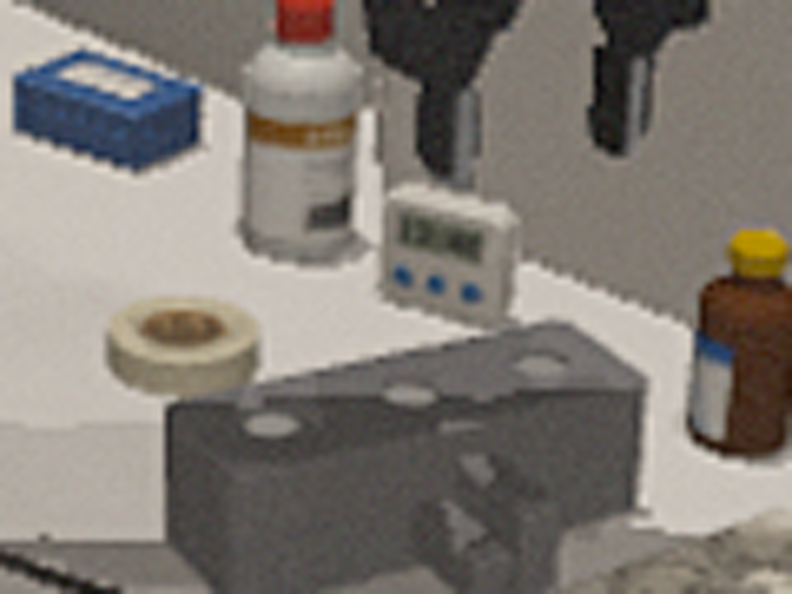

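View pics/sd26.png

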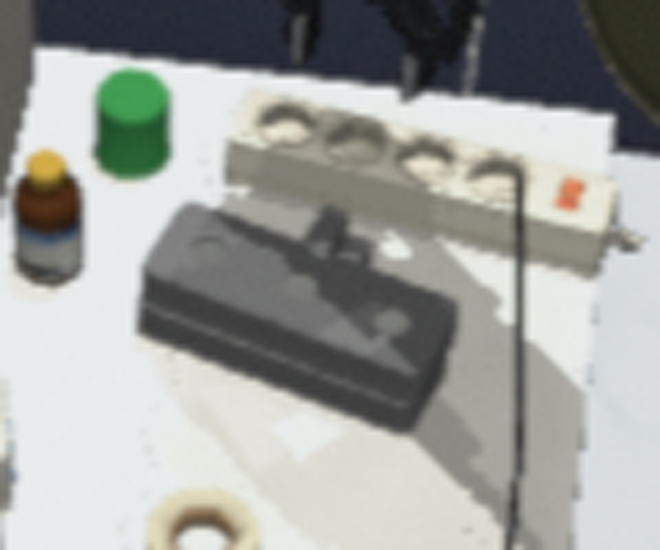

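Run:
```python
from ov import *
from scipy.optimize import least_squares
i=ctrl.camera_info("wrist"); i['camera_from_world']=np.load("w26.npy")
a=np.ascontiguousarray(cv2.imread("pics/w26.png")[:,:,::-1])
# holes centres at z=60
H=[onz(i,u,v,60,True)[:2] for u,v in [(248,117),(319,116),(388,117)]];print(np.round(H,1))
d=H[2]-H[0];yw=np.arctan2(d[1],d[0]);c=np.mean(H,0);print(yw,c,np.hypot(*d))
r=(255,0,0)
P=[(rect(c,yw,-92.5,92.5,-32.5,32.5,60),r,True),(rect(c,yw,1.5,19.5,-78.5,-32.5,46),r,True),(rect(c,yw,-19.5,-1.5,-78.5,-32.5,30),(0,255,0),True)]
draw("o26",a,i,True,P,200,70,440,210,3.3)
```

```text
[[ 424.6 -201.1]
 [ 481.5 -219.4]
 [ 537.  -236.6]]
-0.30560611447669694 [ 481.0679429  -219.05767392] 117.8479942467348
```

View pics/o26.png

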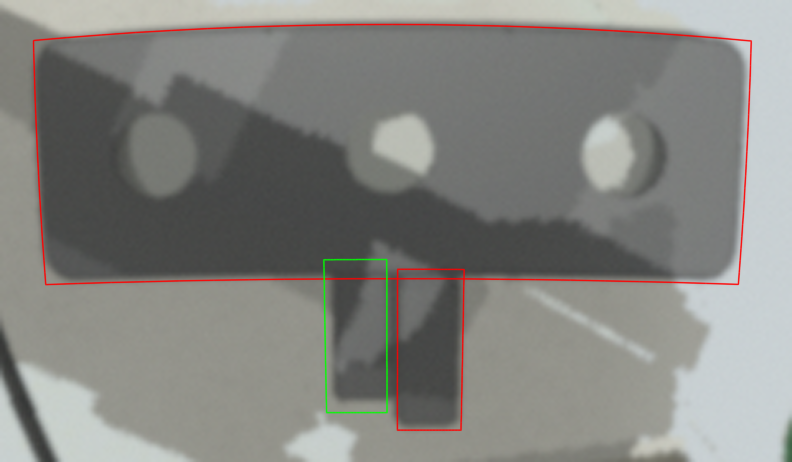

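Call:
apply_moves:
  commands:
    - [8.5, 2.0, -1.1, 0, 0]
    - [8.5, 2.8, -1.5, 0, 0]
    - [8.5, 2.0, -1.0, 0, 0]
    - [8.5, 0, 0, 0, -0.12]
    - [8.5, 0, 0, 0, -0.12]
    - [8.5, 0, 0, 0, -0.12]
    - [8.5, 0, 0, 0, -0.12]
    - [8.5, 0, 0, 0, -0.12]
    - [8.5, 0, 0, 0, -0.12]
    - [8.5, 0, 0, 0, -0.12]
    - [8.5, 0, 0, 0, -0.12]
    - [8.5, 0, 0, 0, -0.12]

```text
time_s: 27.0
eef_pos: [446.2, -206.4, 178.1]
ee_rot: [-0.001, 0.384, 0.923, 0.0]
force: [0.1, -0.2, -0.3]
grip_width: 0.996
```

Call:
apply_moves:
  commands:
    - [8.5, 0, 0, 0, -0.12]
    - [8.5, 0, 0, 1.5, -0.12]
    - [8.5, 0, 0, 2.5, -0.12]
    - [8.5, 0, 0, 2.5, -0.12]
    - [8.5, 0, 0, 0.5, -0.01]
    - [8.5, 0, 0, 0, 0]
    - [8.5, 0, 0, 0, 0]

```text
time_s: 27.58
eef_pos: [446.8, -206.9, 109.8]
ee_rot: [-0.0, 0.153, 0.988, 0.0]
force: [0.2, -1.1, 0.1]
grip_width: 0.993
```

Run:
```python
from ov import *
st=ctrl.sense(); print(st['time_s'],st['eef_pos'],st['joints'])
q=st['ee_rot'];Rt=R.from_quat([*q[1:],q[0]]).as_matrix();print(Rt.round(3),np.arctan2(-Rt[1,0],-Rt[0,0]))
d=np.array([448.8,-208.1])-st['eef_pos'][:2];print('to go tool x,y',d@Rt[:2,0],d@Rt[:2,1])
save("w27",ctrl.capture("wrist"))
```

```text
27.5833 [ 446.82007055 -206.85697987  109.80609361] [-6.72020692e-01  3.95066923e-01  1.76160686e+00 -1.44682180e-05
  9.85387302e-01 -1.93621291e+00]
[[-0.953  0.302 -0.   ]
 [ 0.302  0.953  0.   ]
 [ 0.     0.    -1.   ]] -0.3065960824408364
to go tool x,y -2.262760466432107 -0.5874806925196511
```

View pics/w27.png

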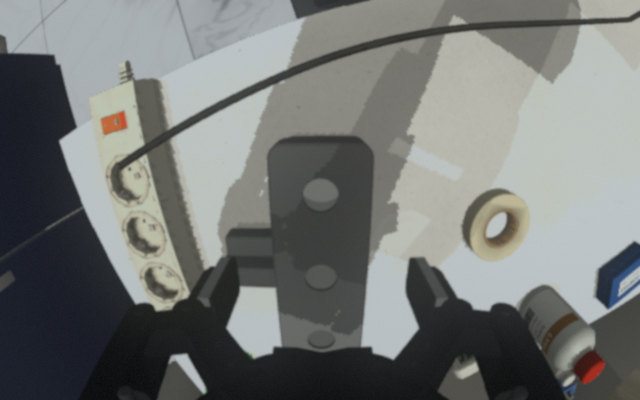

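Call:
apply_moves:
  commands:
    - [8.5, -0.15, 0, 2, 0]
    - [8.5, 0, 0, 2.5, 0]
    - [8.5, 0, 0, 1.6, 0]
    - [8.5, 0, 0, 0.6, 0]
    - [8.5, 0, 0, 0, 0]
    - [8.5, 0, 0, 0, 0]

```text
time_s: 28.13
eef_pos: [448.8, -207.7, 43.7]
ee_rot: [0.001, 0.151, 0.988, -0.0]
force: [0.6, -0.1, -0.2]
grip_width: 0.997
```

Call:
apply_moves:
  commands:
    - [6.0, 0, 0, 0, 0]
    - [6.0, 0, 0, 0, 0]
    - [6.0, 0, 0, 0, 0]
    - [6.0, 0, 0, 0, 0]
    - [6.0, 0, 0, 0, 0]
  squeeze: 70

```text
time_s: 28.55
eef_pos: [448.9, -207.8, 44.1]
ee_rot: [0.001, 0.151, 0.988, -0.001]
force: [-2.1, 0.6, 7.8]
grip_width: 0.745
```

Call:
apply_moves:
  commands:
    - [6.0, 0, 0, -0.3, 0]
    - [6.0, 0, 0, -0.5, 0]
    - [6.0, 0, 0, -0.5, 0]
    - [6.0, 0, 0, 0, 0]

```text
time_s: 28.88
eef_pos: [448.6, -207.5, 56.7]
ee_rot: [0.001, 0.151, 0.989, -0.0]
force: [-0.5, -0.6, -0.9]
grip_width: 0.746
```

Run:
```python
from ov import *
st=ctrl.sense(); print(st['time_s'],st['eef_pos'],st['force'],st['wrist_torque'])
im=ctrl.capture("scene");a=im[170:275,300:420];b=ctrl.capture("side")[110:215,290:410]
save("c28",np.hstack([cv2.resize(x,None,fx=3.3,fy=3.3,interpolation=2) for x in(a,b)]))
```

```text
28.8833 [ 448.59118412 -207.52026655   56.68240894] [-0.49104292 -0.60512393 -0.94027154] [ 0.02548917  0.00587366 -0.00473433]
```

View pics/c28.png

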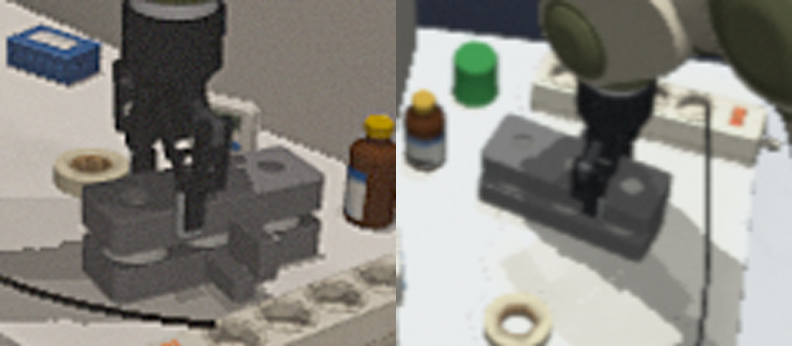

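Call:
apply_moves:
  commands:
    - [6.0, 0, 0, -0.6, 0]
    - [6.0, 0, 0, -0.8, 0]
    - [6.0, 0, 0, -0.8, 0]
    - [6.0, 0, 0, -1, 0]
    - [6.0, 0, 0, -1.5, 0]
    - [6.0, 0, 0, -2, 0]
    - [6.0, 0, 0, -2, 0]
    - [6.0, 0, 0, 0, 0]

```text
time_s: 29.65
eef_pos: [449.6, -208.3, 146.7]
ee_rot: [0.003, 0.151, 0.989, -0.002]
force: [0.2, -1.0, -0.8]
grip_width: 0.748
```

Run:
```python
from ov import *
st=ctrl.sense(); print(st['time_s'],st['eef_pos'],st['force'],st['wrist_torque'])
im=ctrl.capture("scene");a=im[150:275,290:430];b=ctrl.capture("side")[100:225,280:420]
save("c29",np.hstack([cv2.resize(x,None,fx=2.85,fy=2.85,interpolation=2) for x in(a,b)]))
```

```text
29.65 [ 449.57608453 -208.25056561  146.70401627] [ 0.19092641 -0.98355403 -0.7953265 ] [ 0.0335893  -0.02426106  0.00695394]
```

View pics/c29.png

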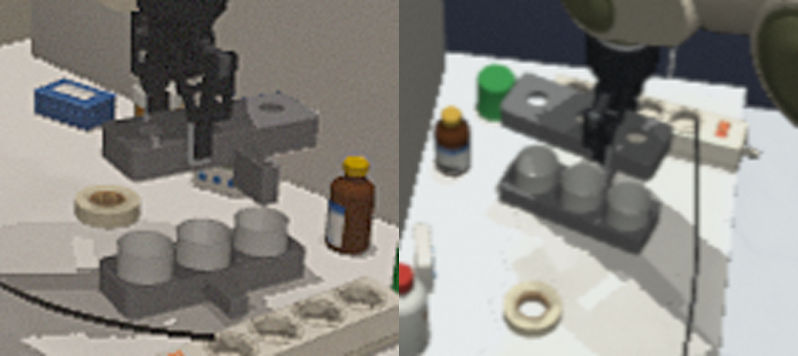

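Call:
apply_moves:
  commands:
    - [6.0, 0.6, 1.6, 0, 0]
    - [6.0, 1.1, 2.7, 0, 0]
    - [6.0, 1.15, 3.0, 0, 0]
    - [6.0, 1.15, 3.0, 0, 0]
    - [6.0, 1.15, 3.0, 0, 0]
    - [6.0, 1.1, 2.7, 0, 0]
    - [6.0, 0.9, 2.2, 0, 0.06]
    - [6.0, 0, 0, 0, 0.1]
    - [6.0, 0, 0, 0, 0.1]
    - [6.0, 0, 0, 0, 0.12]
    - [6.0, 0, 0, 0, 0.12]
    - [6.0, 0, 0, 0, 0.12]

```text
time_s: 30.75
eef_pos: [433.7, -11.9, 141.5]
ee_rot: [-0.001, 0.448, 0.894, -0.0]
force: [0.6, -0.9, -1.9]
grip_width: 0.745
```

Call:
apply_moves:
  commands:
    - [6.0, 0, 0, 0, 0.12]
    - [6.0, 0, 0, 0, 0.12]
    - [6.0, 0, 0, 0, 0.12]
    - [6.0, 0, 0, 0, 0.12]
    - [6.0, 0, 0, 0, 0.12]
    - [6.0, 0, 0, 0, 0.12]
    - [6.0, 0, 0, 0, 0.12]
    - [6.0, 0, 0, 0, 0.11]
    - [6.0, 0, 0, 0, 0]
    - [6.0, 0, 0, 0, 0]

```text
time_s: 31.58
eef_pos: [433.9, -12.1, 141.8]
ee_rot: [-0.001, 0.805, 0.594, -0.0]
force: [0.3, -0.3, -1.3]
grip_width: 0.743
```

Run:
```python
from ov import *
st=ctrl.sense(); print(st['time_s'],st['eef_pos'],st['force'],st['joints'])
q=st['ee_rot'];Rt=R.from_quat([*q[1:],q[0]]).as_matrix();print(Rt.round(3))
d=np.array([436.5,-12.8])-st['eef_pos'][:2];print('to go tool x,y',d@Rt[:2,0],d@Rt[:2,1])
im=ctrl.capture("scene");a=im[120:275,250:430];b=ctrl.capture("side")[110:265,270:450]
save("c30",np.hstack([cv2.resize(x,None,fx=2.2,fy=2.2,interpolation=2) for x in(a,b)]))
save("w30",ctrl.capture("wrist"))
```

```text
31.5833 [433.8759244  -12.08914943 141.80024361] [ 0.30703718 -0.26865291 -1.26174216] [-2.99137598e-01  2.32276162e-01  1.89259791e+00  4.47689830e-05
  1.01823094e+00  1.53907225e-04]
[[ 0.295  0.956 -0.001]
 [ 0.956 -0.295  0.   ]
 [ 0.    -0.002 -1.   ]]
to go tool x,y 0.09450490921256935 2.7170081425576984
```

View pics/c30.png

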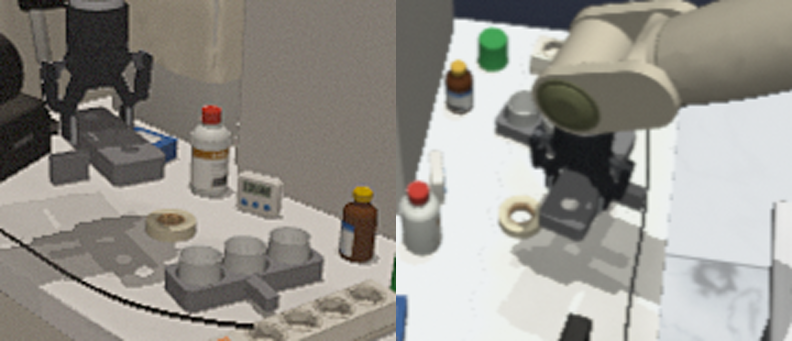

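View pics/w30.png

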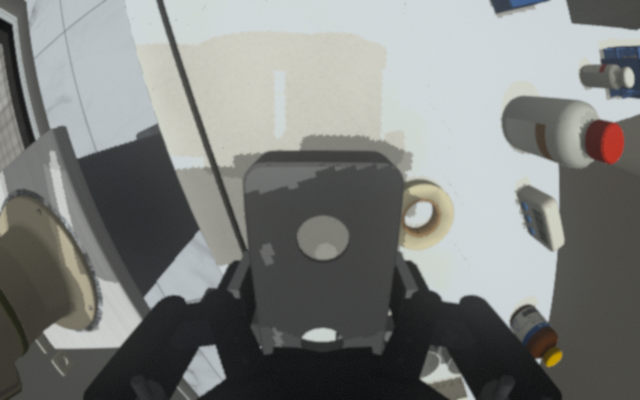

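Call:
apply_moves:
  commands:
    - [6.0, 0.5, 0, 1, 0]
    - [6.0, 0.5, 0, 2, 0]
    - [6.0, 0, 0, 2.5, 0]
    - [6.0, 0, 0, 2, 0]
    - [6.0, 0, 0, 1.5, 0]
    - [6.0, 0, 0, 0.8, 0]
    - [6.0, 0, 0, 0.4, 0]
    - [6.0, 0, 0, 0, 0]

```text
time_s: 32.4
eef_pos: [437.2, -2.7, 40.2]
ee_rot: [-0.0, 0.805, 0.593, -0.0]
force: [-0.4, -0.6, -1.6]
grip_width: 0.746
```

Call:
apply_moves:
  commands:
    - [6.0, 0, 0, 0.3, 0]
    - [6.0, 0, 0, 0, 0]

```text
time_s: 32.57
eef_pos: [437.6, -2.8, 37.8]
ee_rot: [0.0, 0.806, 0.593, 0.0]
force: [-0.7, 1.1, -1.9]
grip_width: 0.749
```

Call:
apply_moves:
  commands:
    - [6.0, 0, 0, 0.2, 0]
    - [6.0, 0, 0, 0, 0]

```text
time_s: 32.73
eef_pos: [437.4, -2.7, 35.7]
ee_rot: [0.0, 0.806, 0.593, 0.0]
force: [1.3, -0.8, -1.5]
grip_width: 0.742
```

Call:
apply_moves:
  commands:
    - [6.0, 0, 0, 0.2, 0]
    - [6.0, 0, 0, 0, 0]

```text
time_s: 32.9
eef_pos: [437.6, -2.7, 34.0]
ee_rot: [0.0, 0.806, 0.592, 0.0]
force: [-0.1, 0.6, 7.7]
grip_width: 0.747
```

Run:
```python
from ov import *
st=ctrl.sense(); print(st['time_s'],st['eef_pos'],st['force'])
im=ctrl.capture("scene");a=im[120:275,250:430];b=ctrl.capture("side")[110:265,270:450]
save("c31",np.hstack([cv2.resize(x,None,fx=2.2,fy=2.2,interpolation=2) for x in(a,b)]))
```

```text
32.9 [437.59529461  -2.65503705  34.010112  ] [-0.07614241  0.61850331  7.71724728]
```

View pics/c31.png

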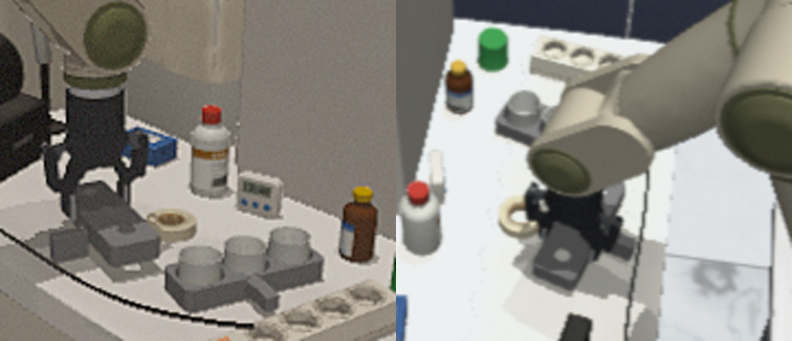

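Call:
apply_moves:
  commands:
    - [6.6, 0, 0, 0, 0]
    - [7.2, 0, 0, 0, 0]
    - [8.0, 0, 0, 0, 0]
    - [8.5, 0, 0, 0, 0]
    - [8.5, 0, 0, -0.5, 0]
    - [8.5, 0, 0, -1.5, 0]
    - [8.5, 0, 0, -3, 0]
    - [8.5, 0, 0, -4, 0]
    - [8.5, 0, 0, -4, 0]
    - [8.5, 0, 0, -3, 0]
    - [8.5, 0, 0, -2, 0]
    - [8.5, 0, 0, 0, 0]

```text
time_s: 34.0
eef_pos: [438.7, -3.0, 217.8]
ee_rot: [0.003, 0.806, 0.593, 0.002]
force: [0.2, -0.1, 0.6]
grip_width: 0.995
```

Run:
```python
from ov import *
st=ctrl.sense(); print(st['time_s'],st['eef_pos'],st['force'])
save("w32",ctrl.capture("wrist"))
im=ctrl.capture("scene");a=im[130:275,260:430];b=ctrl.capture("side")[110:255,270:440]
save("c32",np.hstack([cv2.resize(x,None,fx=2.35,fy=2.35,interpolation=2) for x in(a,b)]))
crop("sc32",im,300,180,400,250,7.5)
```

```text
34.0 [438.67267758  -3.00023219 217.80514486] [ 0.23753789 -0.06346933  0.60426785]
```

View pics/c32.png

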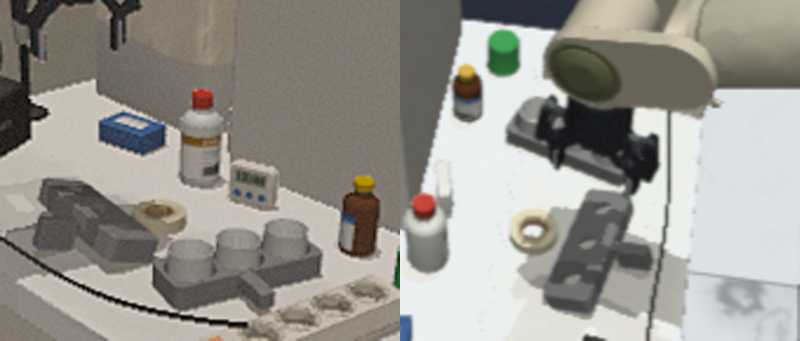

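View pics/w32.png

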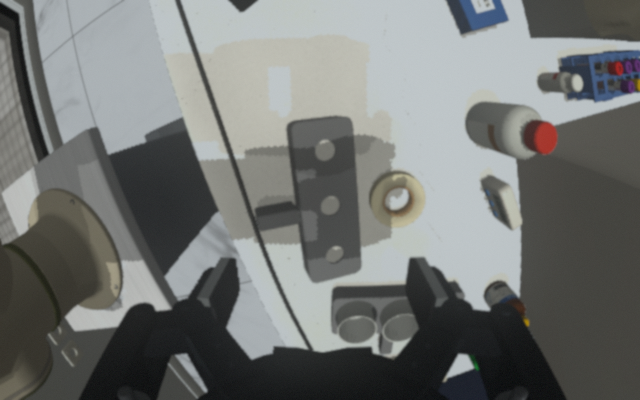

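View pics/sc32.png

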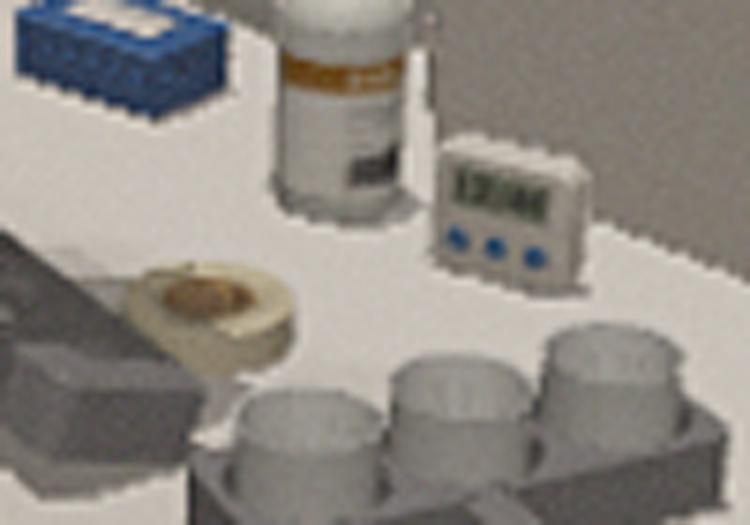

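Call:
apply_moves:
  commands:
    - [8.5, 0, 0, -2, 0]
    - [8.5, 0, 0, 0, 0]
    - [8.5, 0, 0, 0, 0]

```text
time_s: 34.4
eef_pos: [437.2, -2.7, 232.8]
ee_rot: [-0.0, 0.806, 0.592, -0.0]
force: [0.6, -0.2, -0.2]
grip_width: 0.997
```

Run:
```python
from ov import *
i=ctrl.camera_info("wrist");im=ctrl.capture("wrist");save("w33",im)
a=cv2.cvtColor(cv2.imread("pics/scene0.png"),cv2.COLOR_BGR2RGB).astype(int);b=ctrl.capture("scene");save("sc33",b)
d=np.abs(a-b).max(2);m=(d>50).astype(np.uint8)*255;cv2.imwrite("pics/diff.png",m[140:300,230:470])
cv2.imwrite("pics/diff.png",cv2.resize(m[140:300,230:470],None,fx=3,fy=3))
```

```text
(no output)
```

View pics/diff.png

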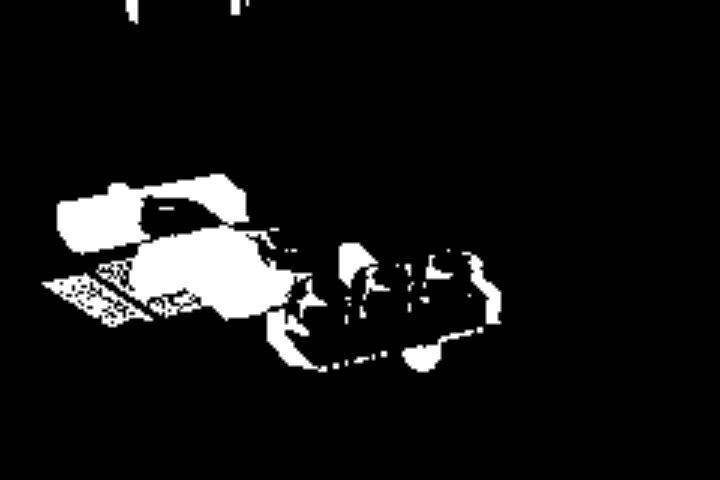

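View pics/w33.png

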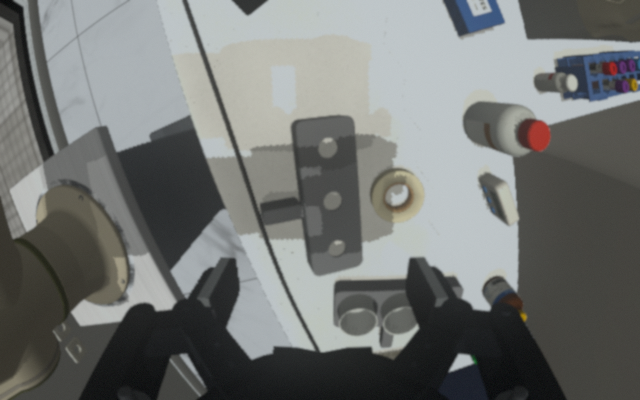

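The difference picture shows changes only at the trays, the beakers, and their shadows; the other things on the worktop are where they started.

```bash
python3 -c "
from rig import ctrl
print(ctrl.finish_job(), ctrl.sense()['time_s'])"
```

```text
the job is handed in; nothing more can be done
the job is handed in; nothing more can be done
```

The job is handed in at about 34.5 s. All three beakers stand mouth-up in the working tray, and the draining tray lies on the worktop beside it.

- **Closing:** I laid the empty tray face-down over the loaded one. The first try caught on the far beaker with about 15 N of upward contact force. I backed off, shifted it about 1–2 mm, and it seated with the rims closed.
- **Turning:** The tool could only point down. I pinched both tabs at 20 N so the pads acted as a hinge, stood the pair on its long side, and moved it to free space. I then tipped it onto the working tray. While setting the standing pair down I briefly pressed with about 30 N. My first tip attempt lifted the pair instead of tilting it, and pressing lightly as I tipped fixed that.
- **Lifting off:** I gripped the draining tray by its body, lifted it straight off, and set it down. It rests tilted on its tab, about 15 mm clear of the tape roll and 20 mm from the filled tray.

**Last checks:**
- The scene picture shows the three beakers upright in their pockets; the fingers hide part of the wrist view.
- Compared with the starting scene picture, only the trays, beakers, shadows and the gripper itself differ.
- No camera view and no force reading showed the gripper touching a beaker.

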